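# Check both corner springs of a slide tilt stage

## Robot

A 6-joint arm with a two-finger parallel gripper is mounted at the origin on a cart in front of the work surface, level with it; the furniture and walls round the work are solid. World frame = base frame: x ahead of the robot, y to its left, z up, the work surface at z = 0. Lengths are in m, angles in rad, forces in N, time in s.
With the tool pointing down it reaches from about 0.35 to 0.8 m from the base axis. Payload 7.3 kg.
Tool frame: the origin (TCP) lies on the centre line of the jaws, within the pads' length; the fingertips stand 14 mm ahead of it and the grasp point (between the pads) lies 5 mm behind it; z points along the fingers, y is the direction in which the jaws open and shut (so a half turn about z gives the same grasp; the last joint's range is limited). The gripper opens to 85 mm and grips with 20 to 120 N. Pads are 22 mm wide; open, the fingers measure 114 mm over their backs; the gripper's body (76 mm by 85 mm) begins 54 mm behind the grasp point. The pads swing forward as they close: fully open they stand 13 mm farther back than shut.
Start: joints at [-1.375, 0.342, 1.524, -0, 1.275, -0.146], TCP at [0.176, -0.495, 0.245] pointing down, gripper open.
Joint ranges: [-2.53, 2.53], [-0.77, 2.02], [0.04, 2.7], [-1, 4.14], [0.28, 2.66], [-3.11, 3.11]. Speed limits (rad/s): [2.57, 2.57, 3.14, 3.14, 3.14, 3.14].

## Interface

Orientations are given as a 3x3 rotation matrix whose columns are the frame's x, y, z axes.
In Python, from cell import ctrl gives the robot as it stands.
- The arm moves only by the tool play_rows, never from a script. Its argument "motion" is text: rows parted by semicolons, each of 7 numbers parted by spaces: the shift along the tool's x, y, z in m, then the turn, a rotation vector about the tool's x, y, z in rad, then the closure, from -1 (fully open) to 1 (shut), so that 0 is half open. In form: dx dy dz rx ry rz grip; .... A call has 1 to 5 rows; each row is the pose to reach, as a shift and turn from the pose measured when the call began, along the tool's axes at that moment; what a row does not reach only later rows make up. A row lasts 1/8 s, in which the tool goes at most 62.5 mm and 10.7 degrees, less where a joint would pass 70% of its speed; a pose out of reach is approached as far as the arm can. A call with a gripper value outside its range is refused whole. The fingers move at their own pace and stop on an object; the grip force is fixed at half the most. Time passes only in rows, so rows that repeat a pose let the fingers close. It gives the time, the measured TCP pose, the force and the opening at its end, in the units of the state.
- ctrl.sense(): the state, without advancing time (a new reading comes with each control period).
- ctrl.grab_frame(name): name is "scene" or "top" or "wrist"; returns the picture (384x512x3 uint8, red, green, blue); there is no depth.
- ctrl.camera_model(name): a dict with "intrinsics" (3x3 intrinsics, pixels), "cam_to_world" (4x4, takes a point from camera to world coordinates); the wrist camera has in their place "mount" (4x4, takes a point from camera to tool coordinates, whose origin is the TCP and whose axes are the flange's). Camera axes: x right, y down, z forward; pixel columns grow to the right and rows downward; lengths in m; the calibration is good to about 2 mm. The wrist camera is an equidistant fisheye: a pixel r from the principal point sees the ray r / f radians off the axis. A picture is of the moment at which its call begins: read the wrist's pose just before it. camera_model takes no time and is no camera call.
- ctrl.sign_off(): hands the job in, once; it reports no verdict.
Trained networks look in the newest picture that a camera, given by its name, has taken for a name from the list of things; names that differ only in an ending like _2 or _b are one class to them, and where a whole thing is asked for, a point or a joint stands for the part that bears it (a point fixed in the world has none). Each returns a list of dicts, best first, with "score" (0 to 1); they miss things now and then, are a little off and sometimes report something else, mostly with a low value. They report only what shows in the picture. A call takes as long as a camera call.
- ctrl.cut_out(target, camera): "pixels" (384x512 bool, what is visible of it) and "extent" ([left, top, width, height] in pixels, round what is visible of it).
The state is a dict: "time_s": time; "q": joint angles; "joint_velocities": joint speeds; "joint_torque": joint torques, N m; "ee_pos": TCP position; "tcp_rot": TCP orientation; "wrist_force": force on the tool from outside, world axes, zero at the start; "wrist_torque": the same for the moment, N m; "grip_width": finger opening in m.
Only numpy, scipy, OpenCV 4.12 (cv2) and the standard library are available. Lean on these libraries where they do the work, as an engineer would, in place of code of your own. Each camera call takes 0.05 s, during which the arm holds its last target.

## Task

Check the springs of the slide tilt stage: with the fingertips, press down the round pad on its front left corner until that corner's pointer is level with the mark clip on the left scale and not past it, hold it there for about a second, then let the plate spring back up. Then do the same with the front right pad, pointer and mark (left and right as seen from the robot). Only press: do not grasp or lift anything, and leave the cup, slide box and marker where they are.

Things in the scene. Friction and masses are not known exactly. Their poses are not given: they have to be found in the camera images.
- stage_base: Slide tilt stage, fixed to the worktop: grey slab 150 (x) x 262 (y) x 12 mm; above it an aluminium plate 125 x 150 mm, top 84 mm up, on a ball pivot at the rear and a spring under each front corner. Origin: centre of the slab's underside; x to the pivot side, y left, z up; yaw within 0.35 rad. Pads at x -45, y +60 and -60 mm; scale posts 28 mm wide, 100 mm high at x -33, y +115 and -115 mm.
- pad_left: Round black press pad, 30 mm in diameter, on the plate's front left corner, moving with it. Origin: centre of its underside, on the plate; its pressing face is 12 mm above. At rest the face is 96 mm above the worktop. A spring stands straight below it: about 0.4 N per mm pressed at the pad's centre, it springs back when let go.
- pad_right: Round black press pad, 30 mm in diameter, on the plate's front right corner, moving with it. Origin: centre of its underside, on the plate; its pressing face is 12 mm above. At rest the face is 96 mm above the worktop. A spring stands straight below it: about 0.4 N per mm pressed at the pad's centre, it springs back when let go.
- pointer_left (a point): Tip of the thin black needle sticking out sideways from the plate's front left corner, in front of the left scale, 53 mm outward of the pad's centre. At rest 80 mm above the worktop; it sinks about 1.44 mm for each mm that the left pad is pressed down, and rises by about 0.44 mm for each mm that the other pad is pressed down.
- pointer_right (a point): Tip of the thin black needle sticking out sideways from the plate's front right corner, in front of the right scale, 53 mm outward of the pad's centre. At rest 80 mm above the worktop; it sinks about 1.44 mm for each mm that the right pad is pressed down, and rises by about 0.44 mm for each mm that the other pad is pressed down.
- mark_left: Dark steel mark clip on the left scale post, fixed, set at a different height each time, 17 to 33 mm below the needle's rest height. Its tab is 10 mm tall. Origin: at mid height of the tab, just beside where the needle tip passes; z up, axes parallel to the stage's. The needle is at the mark when its tip is level with the tab (within 5 mm in height of this origin).
- mark_right: Dark steel mark clip on the right scale post, fixed, set at a different height each time, 17 to 33 mm below the needle's rest height. Its tab is 10 mm tall. Origin: at mid height of the tab, just beside where the needle tip passes; z up, axes parallel to the stage's. The needle is at the mark when its tip is level with the tab (within 5 mm in height of this origin).
- specimen_cup: Loose specimen cup with a screw lid, 64 mm across and 74 mm tall, standing to the left of the stage; a bystander. Origin: centre of its underside.
- slide_box: Loose closed dark blue slide box, 40 x 101 x 32 mm, lying to the right of the stage; a bystander. Origin: centre of its underside.
- marker: Loose felt marker, 132 mm long, 11 mm thick, lying in front of the stage; a bystander. Origin: centre of its underside.

How it is judged:
By the outcome, as a careful person would: the job done as asked, in the order asked, and still so for the second after the job is handed in, with the robot touching nothing.
It also fails if it takes over 48 s, if anything falls off the work surface, if the arm or the gripper's body presses on something with over 40 N, if the wrist force passes 120 N, or if a joint passes its speed limit or range.

## Working session

There is one attempt and no reset: what is moved stays moved. The work goes in short steps, Python scripts to look and compute and a tool call to move; the robot and the scene stay as the last step left them, time stands still between calls to the robot, and variables do not carry over. Pictures are saved under pics/ and viewed, and the job is handed in when it is done.

Besides the shell and the picture viewer there is one more tool, called after "Emit:" as name(argument=value, ...) on one line, values as JSON. play_rows: Moves the arm, as the interface text tells. Its arguments: {"type":"object","properties":{"motion":{"type":"string"}},"required":["motion"]}

```bash
mkdir -p pics; python3 - <<'E'
from cell import ctrl
import cv2,numpy as np
s=ctrl.sense(); print(s)
for n in ['scene','top']:
    im=ctrl.grab_frame(n); np.save(f'{n}0.npy',im); cv2.imwrite(f'pics/{n}0.png',im[:,:,::-1]); m=ctrl.camera_model(n); print(n,m)
    for t in ['stage_base','pad_left','pad_right','mark_left','mark_right','pointer_left','pointer_right']:
        for d in ctrl.cut_out(t,n)[:3]: 
            p=np.argwhere(d['pixels']); print(n,t,round(d['score'],2),d['extent'],p.mean(0)[::-1].round(1),len(p))
print(ctrl.camera_model('wrist')); print(ctrl.sense()['time_s'])
E
```

```text
{'time_s': 0.0, 'q': array([-1.37499192e+00,  3.42753082e-01,  1.52506681e+00,  1.31267198e-07,
        1.27538250e+00, -1.46002522e-01]), 'joint_velocities': array([-0.00124467, -0.00127673,  0.0002868 , -0.00175829, -0.00011161,
        0.00036223]), 'joint_torque': array([ 4.19586859e-04, -4.33678114e+01, -2.46012104e+01, -5.02316175e-05,
        7.99844071e-03, -1.68798113e-05]), 'ee_pos': array([ 0.17591663, -0.49422926,  0.2445928 ]), 'tcp_rot': array([[ 9.42150587e-01,  3.35189757e-01, -3.13062315e-04],
       [ 3.35189821e-01, -9.42149293e-01,  1.57901227e-03],
       [ 2.34317299e-04, -1.59260264e-03, -9.99998704e-01]]), 'wrist_force': array([-0.07981747, -0.19790852,  0.20603325]), 'wrist_torque': array([ 0.02228902,  0.00456913, -0.01563092]), 'grip_width': 0.08521236107736445}
scene {'intrinsics': array([[398.09572244,   0.        , 258.30628511],
       [  0.        , 398.09572244, 197.30835792],
       [  0.        ,   0.        ,   1.        ]]), 'cam_to_world': array([[-0.77190612, -0.42948722,  0.46872344,  0.10314181],
       [-0.63544815,  0.54344835, -0.54851576, 
[... 1068 characters left out ...]
5, 210.8, 11.4, 16.5] [247.3 220.4] 92
top pointer_left 0.87 [197.2, 169.9, 63.8, 59.2] [228.9 201.1] 2593
top pointer_right 0.69 [192.1, 174.8, 68.0, 56.0] [228.5 201.4] 2554
{'intrinsics': array([[297.31863964,   0.        , 259.56385978],
       [  0.        , 297.31863964, 191.43682148],
       [  0.        ,   0.        ,   1.        ]]), 'mount': array([[ 4.89787967e-04, -9.59765083e-01, -2.80803750e-01,
         7.12360270e-02],
       [ 9.99999866e-01,  5.17309533e-04, -2.38875946e-05,
         4.56529023e-04],
       [ 1.68188936e-04, -2.80803700e-01,  9.59765208e-01,
        -1.28473959e-01],
       [ 0.00000000e+00,  0.00000000e+00,  0.00000000e+00,
         1.00000000e+00]])}
0.8
```

```bash
python3 - <<'E'
import cv2,numpy as np
a=cv2.imread('pics/scene0.png')[150:330,140:360]; b=cv2.imread('pics/top0.png')[150:270,150:310]
cv2.imwrite('pics/sc1.png',cv2.resize(a,None,fx=3.5,fy=3.3,interpolation=2)[:600]); cv2.imwrite('pics/tc1.png',cv2.resize(b,None,fx=5,fy=5,interpolation=2))
E
```

```text
(no output)
```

View pics/scene0.png

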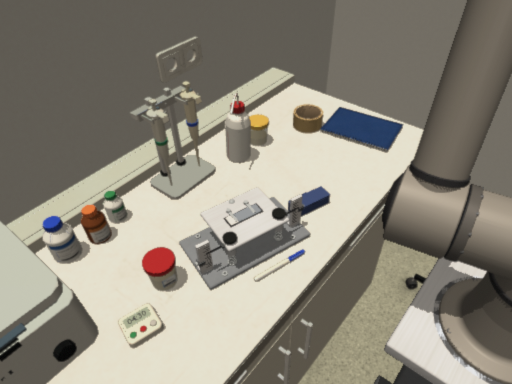

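View pics/sc1.png

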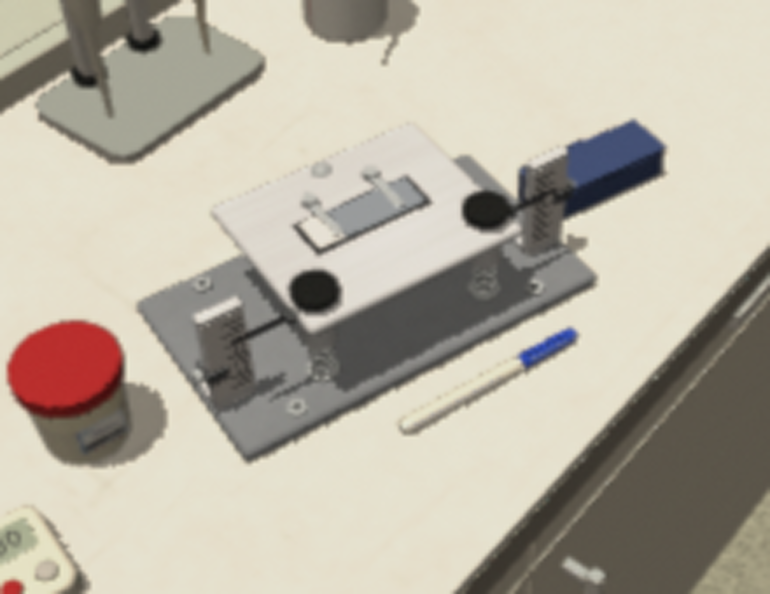

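View pics/tc1.png

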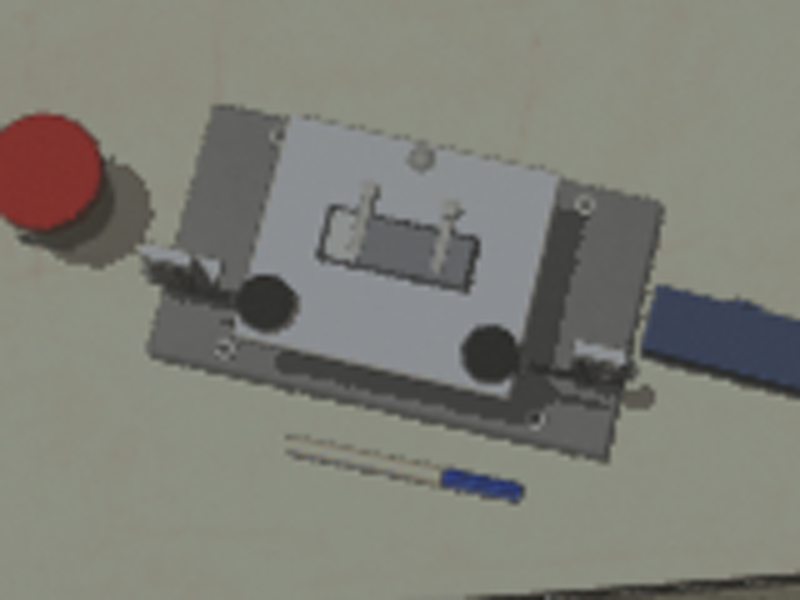

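```bash
cat > h.py <<'E'
import numpy as np
from cell import ctrl
def ray(cam,uv):
    m=ctrl.camera_model(cam);K=m['intrinsics'];T=m['cam_to_world']
    d=T[:3,:3]@np.linalg.solve(K,[*uv,1]);return T[:3,3],d
def onz(cam,uv,z):
    o,d=ray(cam,uv);return o+d*(z-o[2])/d[2]
def proj(cam,P):
    m=ctrl.camera_model(cam);T=np.linalg.inv(m['cam_to_world']);p=T[:3,:3]@np.asarray(P)+T[:3,3];q=m['intrinsics']@p;return q[:2]/q[2]
E
python3 - <<'E'
from h import *
np.set_printoptions(precision=4,suppress=True)
for c,l,r in [('scene',(230,237.9),(279.1,213.6)),('top',(203.4,210.4),(248.2,220.6))]:
    L=onz(c,l,.096);R=onz(c,r,.096);d=L-R;print(c,L,R,np.linalg.norm(d),np.arctan2(-d[0],d[1]))
# slab top corners from top crop at z=.012
for uv in [(218,105),(663,203),(608,460),(150,355)]:
    print(onz('top',(uv[0]/5+150,uv[1]/5+150),.012))
for uv in [(248,456),(138,303),(596,280)]:
    print(onz('scene',(uv[0]/3.5+140,uv[1]/3.3+150),.012))
E
```

```text
scene [0.4816 0.2065 0.096 ] [0.4459 0.0931 0.096 ] 0.1189111260595799 -0.3052707448991023
top [0.4825 0.2026 0.096 ] [0.4472 0.0888 0.096 ] 0.11911587629570107 -0.3013606613959861
[0.6157 0.2336 0.012 ]
[ 0.5399 -0.0128  0.012 ]
[0.3979 0.0297 0.012 ]
[0.4749 0.2776 0.012 ]
[0.4751 0.2795 0.012 ]
[0.6155 0.2366 0.012 ]
[0.398  0.0372 0.012 ]
```

```bash
cat >> h.py <<'E'
from scipy.spatial.transform import Rotation as Ro
np.set_printoptions(precision=4,suppress=True)
YAW=-0.302
C=np.array([.5075,.1325,0])
RS=Ro.from_euler('z',YAW).as_matrix()
def st(p): return C+RS@np.asarray(p)
def tool(tilt,yaw=YAW):
    # x_t forward/up, z_t down/forward
    x=np.array([np.cos(tilt),0,np.sin(tilt)]);z=np.array([np.sin(tilt),0,-np.cos(tilt)])
    return Ro.from_euler('z',yaw).as_matrix()@np.column_stack([x,np.cross(z,x),z])
def go(P,R):
    s=ctrl.sense();R0=s['tcp_rot'];rv=Ro.from_matrix(R0.T@R).as_rotvec()
    d=R0.T@(np.asarray(P)-s['ee_pos']);print('shift',d,'rot',rv,'rows>=',np.linalg.norm(d)/.0625,np.degrees(np.linalg.norm(rv))/10.7)
def info():
    s=ctrl.sense();print(round(s['time_s'],2),s['ee_pos'],s['wrist_force'],s['grip_width'],s['q']);print(s['tcp_rot'])
E
python3 - <<'E'
from h import *
go([.40,-.25,.28],tool(0,0)); print(st([-.18,0,0]))
E
```

```text
shift [ 0.293  -0.1554 -0.0347] rot [ 0.0001 -0.      0.3418] rows>= 5.33605808903309 1.83028566250258
[0.3356 0.186  0.    ]
```

Emit:
play_rows(motion="0.06 -0.03 -0.007 0 0 0.07 1; 0.118 -0.062 -0.014 0 0 0.14 1; 0.175 -0.093 -0.021 0 0 0.2 1; 0.234 -0.124 -0.028 0 0 0.27 1; 0.29 -0.155 -0.035 0 0 0.34 1")

```text
time_s: 1.42
ee_pos: [0.3863, -0.2634, 0.2788]
tcp_rot: [[1.0, -0.001, 0.001], [-0.001, -1.0, -0.001], [0.001, 0.001, -1.0]]
wrist_force: [1.0, -1.1, 1.0]
grip_width: -0.0002
```

```bash
python3 - <<'E'
from h import *
info(); go(st([-.16,0,.22]),tool(np.radians(40)))
E
```

```text
1.43 [ 0.3863 -0.2634  0.2788] [ 0.9903 -1.0951  0.9691] -0.00016745463437859334 [-0.7624  0.209   1.614  -0.0001  1.3176  0.8092]
[[ 1.     -0.0008  0.0006]
 [-0.0008 -1.     -0.0007]
 [ 0.0006  0.0007 -1.    ]]
shift [-0.032  -0.4435  0.0585] rot [-0.1046  0.692   0.289 ] rows>= 7.175217331298015 4.05479560854632
```

Emit:
play_rows(motion="-0.004 -0.055 0.007 -0.01 0.1 0.04 1; -0.008 -0.11 0.014 -0.03 0.2 0.08 1; -0.012 -0.165 0.021 -0.04 0.3 0.12 1; -0.016 -0.22 0.028 -0.05 0.38 0.16 1; -0.02 -0.275 0.035 -0.06 0.45 0.19 1")

```text
time_s: 2.05
ee_pos: [0.3667, 0.0021, 0.2447]
tcp_rot: [[0.889, -0.194, 0.416], [-0.168, -0.981, -0.1], [0.427, 0.019, -0.904]]
wrist_force: [0.5, -0.9, -0.6]
grip_width: 0.0001
```

```bash
python3 - <<'E'
from h import *
info(); go(st([-.16,0,.20]),tool(np.radians(45)))
E
```

```text
2.05 [0.3667 0.0021 0.2447] [ 0.5283 -0.8703 -0.583 ] 9.341457732838037e-05 [-0.186  -0.1796  2.1957 -0.0343  0.6846  1.5978]
[[ 0.8885 -0.1944  0.4156]
 [-0.1677 -0.9807 -0.1003]
 [ 0.427   0.0194 -0.904 ]]
shift [-0.0596 -0.1731  0.0176] rot [-0.0455  0.3427  0.0986] rows>= 2.942481374892883 1.9251017489486488
```

Emit:
play_rows(motion="-0.015 -0.045 0.005 -0.01 0.09 0.025 1; -0.03 -0.09 0.009 -0.025 0.18 0.05 1; -0.045 -0.135 0.014 -0.035 0.26 0.075 1; -0.06 -0.173 0.018 -0.045 0.34 0.1 1; -0.06 -0.173 0.018 -0.045 0.34 0.1 1")

```text
time_s: 2.68
ee_pos: [0.36, 0.1038, 0.234]
tcp_rot: [[0.74, -0.288, 0.608], [-0.206, -0.957, -0.203], [0.641, 0.024, -0.767]]
wrist_force: [0.9, -0.8, 0.6]
grip_width: 0.0002
```

```bash
cat >> h.py <<'E'
def wmodel(s):
    m=ctrl.camera_model('wrist');T=np.eye(4);T[:3,:3]=s['tcp_rot'];T[:3,3]=s['ee_pos'];return m['intrinsics'],T@m['mount']
def wproj(s,P):
    K,T=wmodel(s);p=T[:3,:3].T@(np.asarray(P)-T[:3,3]);r=np.hypot(p[0],p[1]);th=np.arctan2(r,p[2]);return K[:2,2]+K[0,0]*th*p[:2]/r
def wray(s,uv):
    K,T=wmodel(s);d=np.asarray(uv)-K[:2,2];r=np.hypot(*d);th=r/K[0,0];v=np.array([*(np.sin(th)*d/r),np.cos(th)]);return T[:3,3],T[:3,:3]@v
E
python3 - <<'E'
from h import *
import cv2,pickle
info(); s=ctrl.sense(); im=ctrl.grab_frame('wrist'); pickle.dump((s,im),open('w1.pkl','wb'))
cv2.imwrite('pics/w1.png',im[:,:,::-1])
for t in ['pad_left','pad_right','mark_left','mark_right','pointer_left']:
    for d in ctrl.cut_out(t,'wrist')[:3]:
        p=np.argwhere(d['pixels']); print(t,round(d['score'],2),d['extent'],p.mean(0)[::-1].round(1),len(p))
for n,P in [('padL',[-.045,.06,.096]),('padR',[-.045,-.06,.096]),('tipL',[-.045,.113,.08]),('tipR',[-.045,-.113,.08])]: print(n,wproj(s,st(P)))
E
```

```text
2.67 [0.36   0.1038 0.234 ] [ 0.8715 -0.8435  0.6359] 0.00016350632363041354 [ 0.4255 -0.0945  2.3018 -0.9114  0.5837  2.9729]
[[ 0.7396 -0.2881  0.6083]
 [-0.2063 -0.9573 -0.2026]
 [ 0.6406  0.0244 -0.7675]]
pad_left 0.7 [124.4, 179.6, 25.7, 27.3] [135.6 195.8] 556
pad_right 0.64 [230.3, 182.8, 26.4, 27.3] [243.4 197.7] 595
mark_right 0.4 [296.5, 199.3, 17.2, 5.4] [304.8 201.5] 90
pointer_left 0.66 [101.9, 120.3, 190.0, 103.5] [195.9 172.6] 12244
padL [135.4697 196.1428]
padR [245.7805 198.6008]
tipL [100.4553 200.3272]
tipR [295.0999 205.0415]
```

View pics/w1.png

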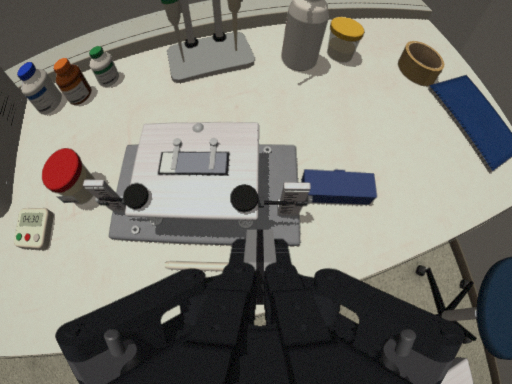

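```bash
python3 - <<'E'
import cv2,numpy as np
a=cv2.imread('pics/w1.png')
l=cv2.resize(a[165:225,75:155],None,fx=8,fy=8,interpolation=2)[:,:]; r=cv2.resize(a[165:225,240:320],None,fx=8,fy=8,interpolation=2)
cv2.imwrite('pics/w1l.png',l);cv2.imwrite('pics/w1r.png',r)
a=cv2.imread('pics/scene0.png')
cv2.imwrite('pics/s0l.png',cv2.resize(a[225:285,185:245],None,fx=9,fy=9,interpolation=2));cv2.imwrite('pics/s0r.png',cv2.resize(a[185:235,260:320],None,fx=9,fy=9,interpolation=2))
E
```

```text
(no output)
```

View pics/w1l.png

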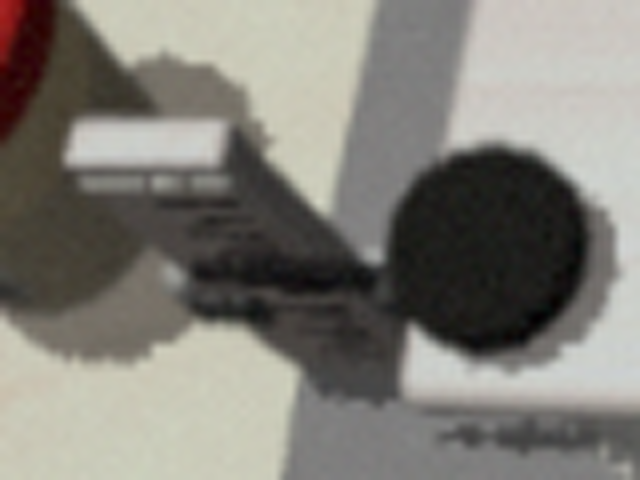

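View pics/w1r.png

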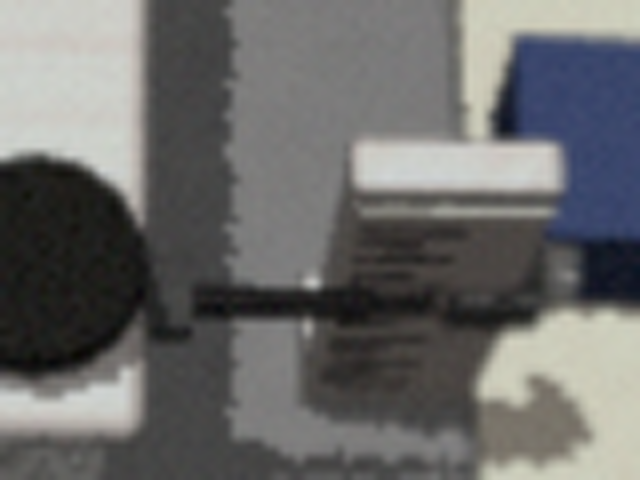

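View pics/s0l.png

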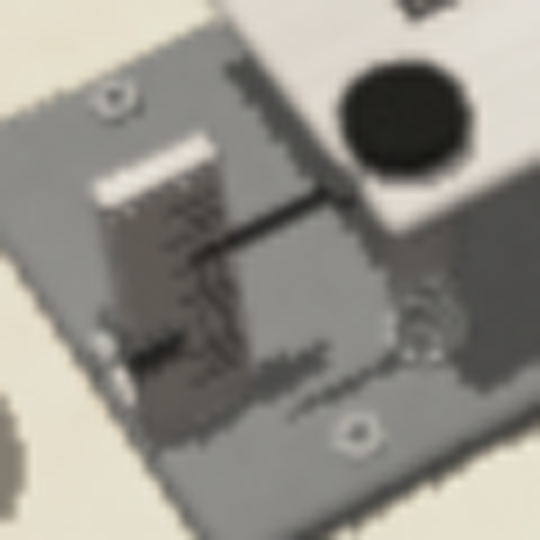

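View pics/s0r.png

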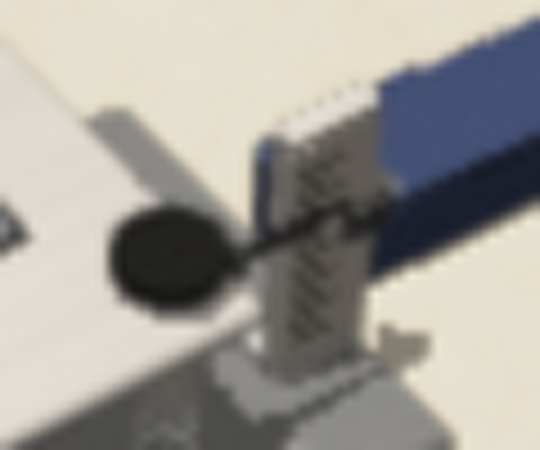

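```bash
python3 - <<'E'
from h import *
import pickle
s,im=pickle.load(open('w1.pkl','rb'))
for sg in (1,-1):
  for x in (-.045,):
    for z in (.08,.063,.055,.047):
      P=st([x,sg*.114,z]);P2=st([x,sg*.129,z]); print(sg,x,z,'scene',proj('scene',P),proj('scene',P2),'wrist',wproj(s,P),wproj(s,P2))
# triangulate
def tri(a,b):
    (o1,d1),(o2,d2)=a,b
    t=np.linalg.lstsq(np.column_stack([d1,-d2]),o2-o1,rcond=None)[0];p,q=o1+t[0]*d1,o2+t[1]*d2
    return RS.T@((p+q)/2-C),np.linalg.norm(p-q)
for n,a,b in [('padL',(230,237.9),(135.6,195.8)),('padR',(279.1,213.6),(243.4,197.7)),('tipL',(206.1,254.1),(98.7,198.7)),('markLin',(205.2,263),(108.7,203.2)),('postL top innerfront',(185+215/9,225+152/9),(75+228/8,165+165/8)),('postR',(260+377/9,185+100/9),(240+558/8,165+190/8)),('markR',(300.6,208.3),(240+450/8,165+308/8))]:
    print(n,*tri(ray('scene',a),wray(s,b)))
E
```

```text
1 -0.045 0.08 scene [207.635  253.8416] [200.8189 257.2734] wrist [ 99.7531 200.3031] [ 89.4478 199.9431]
1 -0.045 0.063 scene [208.5506 259.1576] [201.843 262.577] wrist [105.7622 205.4777] [ 95.701  205.0688]
1 -0.045 0.055 scene [208.972 261.605] [202.3144 265.0184] wrist [108.4506 207.7709] [ 98.5044 207.3437]
1 -0.045 0.047 scene [209.3877 264.0187] [202.7793 267.4258] wrist [111.0546 209.9793] [101.2231 209.5364]
-1 -0.045 0.08 scene [300.1058 207.2837] [305.5399 204.5477] wrist [296.0121 205.0547] [309.5914 205.2416]
-1 -0.045 0.063 scene [299.6943 212.6931] [305.0589 209.9583] wrist [293.9593 210.3961] [306.9311 210.5515]
-1 -0.045 0.055 scene [299.5044 215.189 ] [304.8369 212.455 ] wrist [293.0553 212.7398] [305.7583 212.8828]
-1 -0.045 0.047 scene [299.3168 217.6539] [304.6177 214.9209] wrist [292.188  214.9838] [304.6323 215.1158]
padL [-0.0433  0.0615  0.0921] 0.0006497926233416937
padR [-0.0434 -0.0578  0.0924] 0.0017351107026710218
tipL [-0.0428  0.1165  0.0789] 0.00041347254894430707
markLin [-0.0362  0.1197  0.0458] 0.0015488335208194155
postL top innerfront [-0.0335  0.1028  0.0972] 0.0004162023512300267
postR [-0.0333 -0.1266  0.0977] 6.61326389998389e-05
markR [-0.0423 -0.116   0.0742] 0.0030805174760199765
```

Emit:
play_rows(motion="0 0 0 0 0 -0.18 1; 0 0 0 0 0 -0.36 1; 0 0 0 0 0 -0.54 1; 0 0 0 0 0 -0.72 1; 0 0 0 0 0 -0.9 1")

```text
time_s: 3.6
ee_pos: [0.3604, 0.1012, 0.2338]
tcp_rot: [[0.686, 0.404, 0.604], [0.625, -0.753, -0.205], [0.372, 0.519, -0.77]]
wrist_force: [-0.7, -0.1, 0.3]
grip_width: 0.0
```

Emit:
play_rows(motion="0 0 0 0 0 -0.18 1; 0 0 0 0 0 -0.36 1; 0 0 0 0 0 -0.54 1; 0 0 0 0 0 -0.72 1; 0 0 0 0 0 -0.9 1")

```text
time_s: 4.22
ee_pos: [0.3607, 0.0999, 0.2339]
tcp_rot: [[0.108, 0.79, 0.603], [0.978, 0.025, -0.207], [-0.179, 0.612, -0.77]]
wrist_force: [-0.3, -0.3, -0.3]
grip_width: 0.0002
```

```bash
cat >> h.py <<'E'
def toolb(tilt,yaw=YAW):
    x=-np.array([np.cos(tilt),0,np.sin(tilt)]);z=np.array([np.sin(tilt),0,-np.cos(tilt)])
    return Ro.from_euler('z',yaw).as_matrix()@np.column_stack([x,np.cross(z,x),z])
E
python3 - <<'E'
from h import *
info(); go(st([-.10,0,.15]),toolb(np.radians(30)))
E
```

```text
4.22 [0.3607 0.0999 0.2339] [-0.3167 -0.3398 -0.2727] 0.000166837218410697 [ 0.4119 -0.0961  2.3007 -0.9003  0.5831  1.1424]
[[ 0.1077  0.7901  0.6034]
 [ 0.978   0.0249 -0.2072]
 [-0.1787  0.6125 -0.77  ]]
shift [ 0.0814 -0.0092  0.0827] rot [ 0.0945  0.1553 -1.3072] rows>= 1.862599198932189 7.067302470177085
```

Emit:
play_rows(motion="0.01 0 0.005 0.01 0.02 -0.18 1; 0.02 0 0.015 0.02 0.04 -0.36 1; 0.03 0 0.03 0.03 0.06 -0.54 1; 0.04 0 0.04 0.04 0.08 -0.72 1; 0.05 0 0.05 0.05 0.1 -0.9 1")

```text
time_s: 4.85
ee_pos: [0.3969, 0.1372, 0.1861]
tcp_rot: [[-0.617, 0.575, 0.538], [0.604, 0.784, -0.145], [-0.505, 0.235, -0.83]]
wrist_force: [0.8, -0.1, 0.6]
grip_width: -0.0002
```

```bash
python3 - <<'E'
from h import *
info(); go(st([-.10,0,.15]),toolb(np.radians(30)))
E
```

```text
4.85 [0.3969 0.1372 0.1861] [ 0.8233 -0.1047  0.596 ] -0.00020850040704635777 [ 0.3939  0.0809  2.2395 -0.8369  0.4766  0.2131]
[[-0.6167  0.5747  0.538 ]
 [ 0.6037  0.7839 -0.1453]
 [-0.5052  0.2352 -0.8303]]
shift [0.024  0.0198 0.0345] rot [ 0.0346  0.062  -0.4031] rows>= 0.743348627401957 2.191514436641364
```

Emit:
play_rows(motion="0.008 0.006 0.01 0.01 0.02 -0.14 1; 0.016 0.013 0.022 0.02 0.04 -0.27 1; 0.024 0.02 0.034 0.035 0.06 -0.4 1; 0.024 0.02 0.034 0.035 0.06 -0.4 1")

```text
time_s: 5.35
ee_pos: [0.4126, 0.1615, 0.15]
tcp_rot: [[-0.825, 0.303, 0.477], [0.263, 0.953, -0.151], [-0.501, 0.001, -0.866]]
wrist_force: [-0.3, -0.1, -0.7]
grip_width: -0.0001
```

```bash
cat > look.py <<'E'
from h import *
import cv2,pickle,sys
n=sys.argv[1]
info(); s=ctrl.sense(); im=ctrl.grab_frame('wrist'); pickle.dump((s,im),open(n+'.pkl','wb'))
cv2.imwrite(f'pics/{n}.png',im[:,:,::-1])
for t in ['pad_left','pad_right','mark_left','mark_right']:
    for d in ctrl.cut_out(t,'wrist')[:2]:
        p=np.argwhere(d['pixels']); print(t,round(d['score'],2),d['extent'],p.mean(0)[::-1].round(1),len(p))
for k,P in [('padL',[-.045,.06,.096]),('padR',[-.045,-.06,.096]),('tipL',[-.045,.113,.08]),('tipR',[-.045,-.113,.08])]: print(k,wproj(s,st(P)))
E
python3 look.py w2
```

```text
5.35 [0.4126 0.1615 0.15  ] [-0.3138 -0.1415 -0.6551] -5.2701152279575874e-05 [ 0.4274  0.2099  2.1787 -0.8078  0.4827 -0.1592]
[[-0.8249  0.303   0.4773]
 [ 0.2626  0.953  -0.1512]
 [-0.5007  0.0006 -0.8656]]
pad_left 0.69 [323.5, 210.8, 38.2, 29.3] [340.9 228.1] 872
pad_right 0.63 [167.9, 214.8, 38.4, 28.1] [186.7 229.3] 926
mark_left 0.67 [387.7, 186.9, 15.6, 13.1] [397.6 193.5] 122
mark_left 0.67 [130.2, 177.7, 265.3, 100.3] [264.5 225.6] 11857
mark_right 0.52 [112.7, 200.6, 24.0, 13.3] [123.3 206.9] 195
padL [339.8688 231.3974]
padR [182.4207 232.1005]
tipL [396.0448 213.7059]
tipR [125.9359 214.9089]
```

View pics/w2.png

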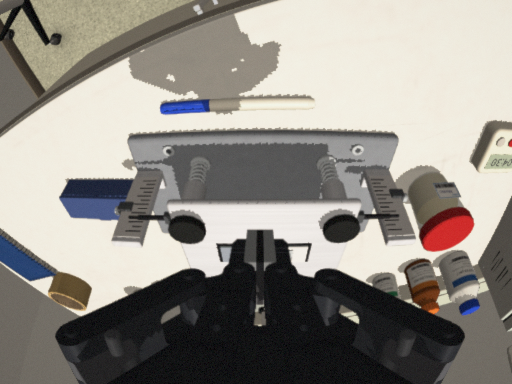

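```bash
python3 - <<'E'
import cv2
a=cv2.imread('pics/w2.png')
cv2.imwrite('pics/w2r.png',cv2.resize(a[160:250,100:190],None,fx=6.6,fy=6.6,interpolation=2));cv2.imwrite('pics/w2l.png',cv2.resize(a[160:250,345:435],None,fx=6.6,fy=6.6,interpolation=2))
E
```

```text
(no output)
```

View pics/w2r.png

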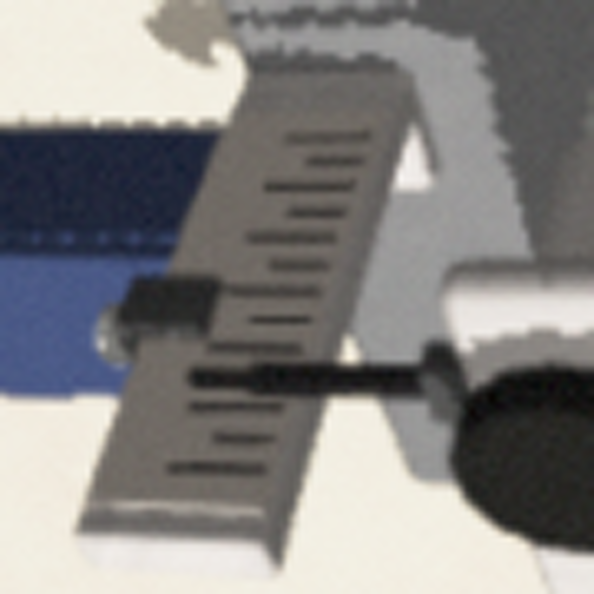

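View pics/w2l.png

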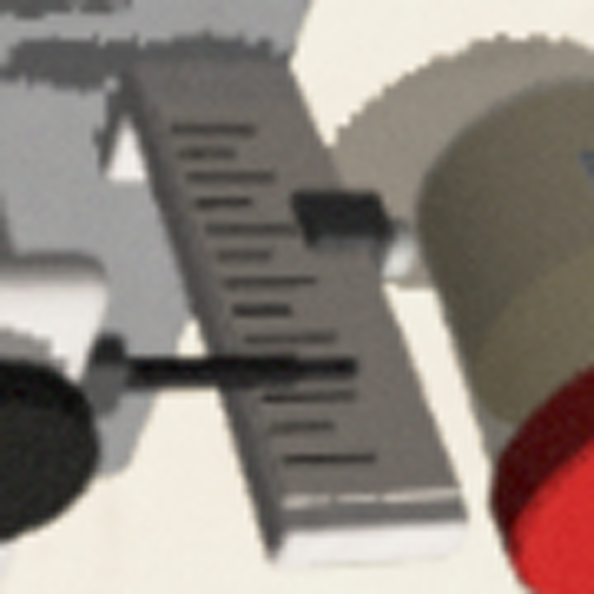

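```bash
python3 - <<'E'
from h import *
import pickle
s,im=pickle.load(open('w2.pkl','rb'));s1,_=pickle.load(open('w1.pkl','rb'))
f=6.6
def px(x,y,ox): return (ox+x/f,160+y/f)
pts={'tipR':px(190,377,100),'tabRc':px(212,307,100),'tabRbot':px(220,281,100),'tabRtop':px(205,333,100),'tipL':px(355,367,345),'tabLc':px(302,217,345),'tabLbot':px(295,195,345),'tabLtop':px(310,239,345),
'padR':(186.7,229.3),'padL':(340.9,228.1)}
for k,uv in pts.items():
    o,d=wray(s,uv); out=[]
    for X in (-.048,-.045,-.042,-.039,-.036):
        ol=RS.T@(o-C);dl=RS.T@d;p=ol+dl*(X-ol[0])/dl[0];out.append(p[1:]*1000)
    print(k,np.array(out).round(1).tolist())
def tri(rs):
    A=0;b=0
    for o,d in rs:
        d=d/np.linalg.norm(d);M=np.eye(3)-np.outer(d,d);A=A+M;b=b+M@o
    p=np.linalg.solve(A,b);return RS.T@(p-C),[np.linalg.norm(np.cross(p-o,d/np.linalg.norm(d)))*1000 for o,d in rs]
print('padL',tri([wray(s,(340.9,228.1)),wray(s1,(135.6,195.8))]))
print('padR',tri([wray(s,(186.7,229.3)),wray(s1,(243.4,197.7))]))
print('tipL',tri([wray(s,pts['tipL']),wray(s1,(98.7,198.7))]))
print('tabL',tri([wray(s,pts['tabLc']),wray(s1,(108.7,203.2))]))
print('tabL',tri([wray(s,pts['tabLc']),wray(s1,(108.7,203.2)),ray('scene',(205.2,263))]))
print('tabR',tri([wray(s,pts['tabRc']),wray(s1,(240+450/8,165+308/8))]))
E
```

```text
tipR [[-107.8, 84.7], [-109.6, 82.3], [-111.4, 79.9], [-113.2, 77.5], [-115.0, 75.2]]
tabRc [[-108.1, 73.2], [-109.9, 70.7], [-111.7, 68.1], [-113.5, 65.5], [-115.4, 62.9]]
tabRbot [[-108.3, 68.8], [-110.1, 66.2], [-111.9, 63.5], [-113.7, 60.9], [-115.6, 58.2]]
tabRtop [[-107.8, 77.6], [-109.6, 75.1], [-111.4, 72.6], [-113.2, 70.1], [-115.0, 67.6]]
tipL [[113.0, 84.5], [115.0, 82.1], [116.9, 79.7], [118.8, 77.4], [120.7, 75.0]]
tabLc [[113.6, 58.9], [115.5, 56.1], [117.5, 53.2], [119.4, 50.4], [121.3, 47.6]]
tabLbot [[113.9, 54.8], [115.8, 51.9], [117.7, 49.1], [119.6, 46.2], [121.6, 43.3]]
tabLtop [[113.5, 62.8], [115.4, 60.1], [117.4, 57.3], [119.3, 54.6], [121.2, 51.9]]
padR [[-56.1, 95.5], [-57.0, 93.3], [-58.0, 91.1], [-58.9, 88.9], [-59.8, 86.7]]
padL [[60.3, 95.1], [61.4, 92.9], [62.4, 90.7], [63.4, 88.5], [64.4, 86.3]]
padL (array([-0.0429,  0.0623,  0.0915]), [np.float64(0.22507969651344803), np.float64(0.22507969651350096)])
padR (array([-0.0428, -0.0572,  0.092 ]), [np.float64(0.5110818202278314), np.float64(0.5110818202277457)])
tipL (array([-0.0435,  0.1159,  0.0809]), [np.float64(0.019887727495327558), np.float64(0.0198877274953411)])
tabL (array([-0.0363,  0.1204,  0.0477]), [np.float64(0.7486980049666748), np.float64(0.7486980049667095)])
tabL (array([-0.0371,  0.12  ,  0.0478]), [np.float64(0.9979993117904256), np.float64(0.9463789353429941), np.float64(1.187421089163582)])
tabR (array([-0.0364, -0.1159,  0.0629]), [np.float64(0.6077018768767424), np.float64(0.6077018768767651)])
```

```bash
cat >> h.py <<'E'
C=C+RS@np.array([.0018,.0023,0])
def gotip(stp,tilt):
    R=toolb(tilt);go(st(stp)-.014*R[:,2],R)
def tipinfo():
    s=ctrl.sense();t=s['ee_pos']+.014*s['tcp_rot'][:,2];print('t',round(s['time_s'],2),'tip(stage mm)',(RS.T@(t-C))*1000,'F',s['wrist_force'])
E
python3 - <<'E'
from h import *
print(C);tipinfo();gotip([-.045,.06,.125],.15)
E
```

```text
[0.5099 0.1342 0.    ]
t 5.6 tip(stage mm) [-94.8391  -2.707  138.7768] F [-0.103  -0.0244 -0.554 ]
shift [-0.041   0.0629  0.0379] rot [ 0.0002  0.376  -0.0053] rows>= 1.3459211055555869 2.013358145310939
```

Emit:
play_rows(motion="-0.01 0.016 0.009 0 0.09 0 1; -0.02 0.032 0.019 0 0.18 0 1; -0.03 0.047 0.028 0 0.28 0 1; -0.041 0.063 0.038 0 0.376 -0.005 1; -0.041 0.063 0.038 0 0.376 -0.005 1")

```text
time_s: 6.22
ee_pos: [0.4849, 0.2053, 0.1391]
tcp_rot: [[-0.943, 0.3, 0.144], [0.297, 0.954, -0.044], [-0.151, 0.002, -0.989]]
wrist_force: [-0.9, -0.0, 0.1]
grip_width: -0.0
```

```bash
python3 look.py w3; python3 - <<'E'
from h import *
tipinfo();gotip([-.045,.06,.097],.15); gotip([-.045,.06,.086],.15)
E
```

```text
6.22 [0.4849 0.2053 0.1391] [-0.8921 -0.0348  0.0853] -4.835511647241426e-05 [ 0.3034  0.4058  1.7655 -0.1133  0.8479 -0.893 ]
[[-0.943   0.2998  0.1445]
 [ 0.2966  0.954  -0.0436]
 [-0.1509  0.0017 -0.9886]]
pad_left 0.63 [237.3, 188.3, 45.6, 42.2] [258.8 210.7] 1543
pad_right 0.9 [69.1, 189.6, 40.8, 40.3] [ 89.6 210.2] 1209
mark_left 0.45 [333.4, 186.2, 20.6, 15.5] [344.7 193.6] 185
mark_right 0.41 [39.2, 197.6, 20.7, 8.4] [ 47.4 199.2] 86
padL [259.3538 214.4672]
padR [ 86.5832 212.2968]
tipL [337.446  202.1115]
tipR [ 45.0256 201.1737]
t 6.47 tip(stage mm) [-46.0299  59.5567 124.9496] F [-0.1756 -0.5148  0.598 ]
shift [0.0032 0.0004 0.0278] rot [-0.0002 -0.      0.0001] rows>= 0.4475523047871187 0.0012835809906864076
shift [0.0048 0.0004 0.0387] rot [-0.0002 -0.      0.0001] rows>= 0.6234509772839817 0.0012835809906864076
```

View pics/w3.png

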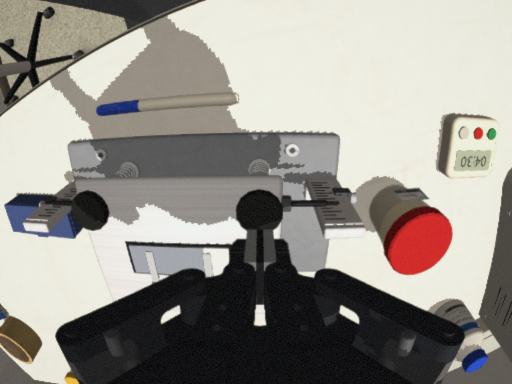

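Emit:
play_rows(motion="0.001 0 0.009 0 0 0 1; 0.002 0 0.018 0 0 0 1; 0.003 0 0.025 0 0 0 1; 0.004 0 0.031 0 0 0 1; 0.005 0 0.036 0 0 0 1")

```text
time_s: 7.1
ee_pos: [0.482, 0.2054, 0.1021]
tcp_rot: [[-0.944, 0.298, 0.142], [0.294, 0.955, -0.044], [-0.149, 0.0, -0.989]]
wrist_force: [-2.0, 1.4, 3.0]
grip_width: 0.0001
```

```bash
cat > look2.py <<'E'
from h import *
import cv2,pickle,sys
n=sys.argv[1]
tipinfo(); s=ctrl.sense(); im=ctrl.grab_frame('wrist'); sc=ctrl.grab_frame('scene'); pickle.dump((s,im),open(n+'.pkl','wb'))
x0=int(sys.argv[2]);
cv2.imwrite(f'pics/{n}.png',cv2.resize(im[160:250,x0:x0+110,::-1],None,fx=6,fy=6,interpolation=2))
y,x=(225,185) if x0>200 else (190,260)
cv2.imwrite(f'pics/{n}s.png',cv2.resize(sc[y:y+55,x:x+60,::-1],None,fx=8,fy=8,interpolation=2))
E
python3 look2.py p1 290
```

```text
t 7.1 tip(stage mm) [-45.7726  59.7052  88.2529] F [-2.0437  1.428   3.0273]
```

View pics/p1.png

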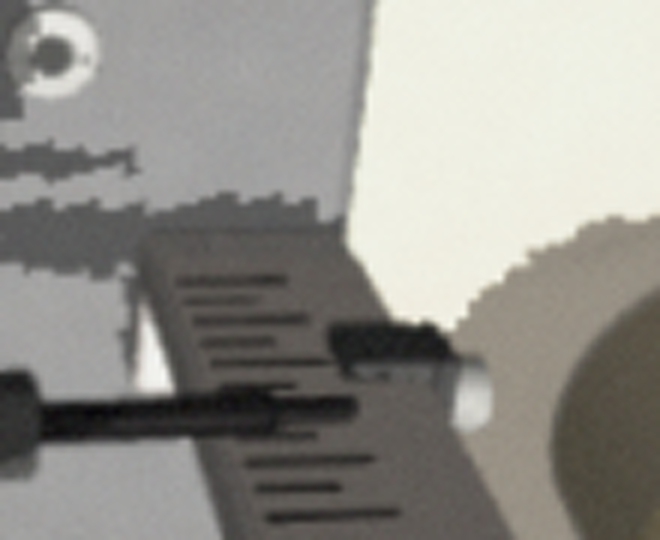

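View pics/p1s.png

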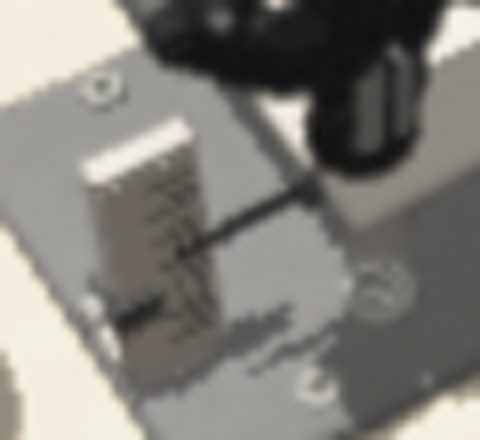

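```bash
cat > hz.py <<'E'
from h import *
import pickle,sys
# args: name x0, tip crop xy, tab crop xy -> heights at stage x planes
n,x0=sys.argv[1],float(sys.argv[2]);v=list(map(float,sys.argv[3:]))
s,_=pickle.load(open(n+'.pkl','rb'))
for k,(a,b) in zip(['tip','tab'],[v[:2],v[2:]]):
    o,d=wray(s,(x0+a/6,160+b/6));ol=RS.T@(o-C);dl=RS.T@d
    for X in (-.048,-.045,-.0415,-.0385):
        p=ol+dl*(X-ol[0])/dl[0];print(k,X,(p[1:]*1000).round(1))
E
python3 hz.py p1 290 355 405 340 348
```

```text
tip -0.048 [111.6  75.5]
tip -0.045 [113.4  70.7]
tip -0.0415 [115.4  65.1]
tip -0.0385 [117.2  60.4]
tab -0.048 [113.   64.4]
tab -0.045 [114.8  59.2]
tab -0.0415 [116.9  53.2]
tab -0.0385 [118.7  48.1]
```

```bash
python3 - <<'E'
from h import *
import pickle
L=lambda n:pickle.load(open(n+'.pkl','rb'))[0]
def tri(rs):
    A=0;b=0
    for o,d in rs:
        d=d/np.linalg.norm(d);M=np.eye(3)-np.outer(d,d);A=A+M;b=b+M@o
    p=np.linalg.solve(A,b);return RS.T@(p-C)*1000,[round(np.linalg.norm(np.cross(p-o,d/np.linalg.norm(d)))*1000,2) for o,d in rs]
s2,p1=L('w2'),L('p1')
c2=lambda x,y:(345+x/6.6,160+y/6.6); c1=lambda x,y:(290+x/6,160+y/6)
print('tab in-bottom',tri([wray(s2,c2(296,195)),wray(p1,c1(331,325))]))
print('tab in-top',tri([wray(s2,c2(310,240)),wray(p1,c1(345,372))]))
print('tab out-bottom',tri([wray(s2,c2(377,192)),wray(p1,c1(437,322))]))
print('tick (top long) right end',tri([wray(s2,c2(375,458)),wray(p1,c1(400,513))]))
print('tick2 right end',tri([wray(s2,c2(335,427)),wray(p1,c1(342,487))]))
E
```

```text
tab in-bottom (array([-39.9693, 118.0738,  45.3744]), [np.float64(0.05), np.float64(0.05)])
tab in-top (array([-38.046 , 118.4051,  52.4193]), [np.float64(0.22), np.float64(0.22)])
tab out-bottom (array([-39.896 , 131.4653,  44.8221]), [np.float64(0.08), np.float64(0.08)])
tick (top long) right end (array([-52.2451, 107.9976, 100.1166]), [np.float64(0.47), np.float64(0.47)])
tick2 right end (array([-51.4356, 104.4042,  94.7146]), [np.float64(0.37), np.float64(0.37)])
```

Emit:
play_rows(motion="0.0004 0 0.003 0 0 0 1; 0.0008 0 0.006 0 0 0 1; 0.0012 0 0.0085 0 0 0 1; 0.0014 0 0.0095 0 0 0 1")

```text
time_s: 7.7
ee_pos: [0.4819, 0.2055, 0.0926]
tcp_rot: [[-0.944, 0.297, 0.142], [0.294, 0.955, -0.044], [-0.149, 0.0, -0.989]]
wrist_force: [-3.8, 2.4, 6.6]
grip_width: -0.0002
```

```bash
python3 look2.py p2 290
```

```text
t 7.7 tip(stage mm) [-45.8332  59.8404  78.7708] F [-3.7882  2.4421  6.6065]
```

View pics/p2.png

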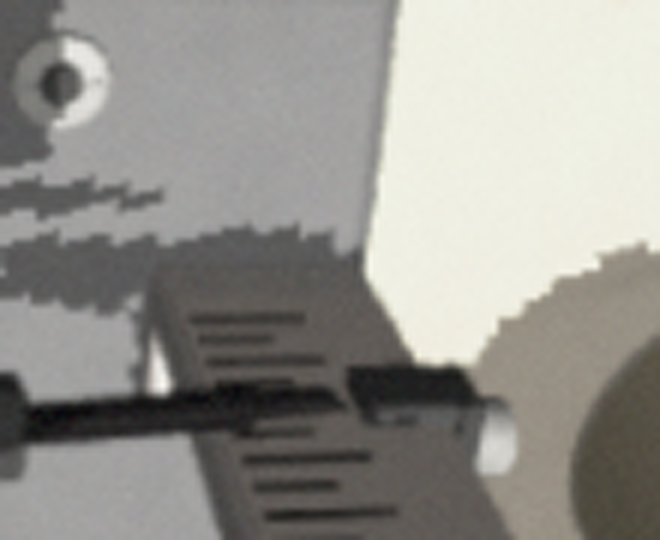

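View pics/p2s.png

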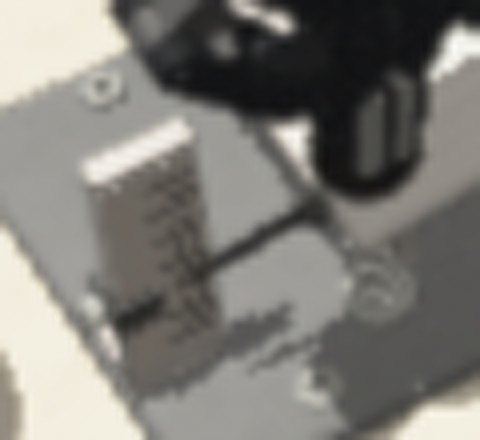

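```bash
python3 hz.py p2 290 345 400 358 392; python3 - <<'E'
from h import *
gotip([-.0458,.06,.0755],.15)
E
```

```text
tip -0.048 [111.   64.9]
tip -0.045 [112.7  60.1]
tip -0.0415 [114.8  54.5]
tip -0.0385 [116.5  49.7]
tab -0.048 [112.8  63.5]
tab -0.045 [114.6  58.6]
tab -0.0415 [116.6  53. ]
tab -0.0385 [118.4  48.1]
shift [0.0005 0.0002 0.0033] rot [ 0.0002 -0.0002  0.0001] rows>= 0.053565883499180095 0.0016661040962659586
```

```bash
python3 - <<'E'
from h import *
import cv2
np.set_printoptions(precision=1,suppress=True)
im=ctrl.grab_frame('scene'); cv2.imwrite('pics/sp2full.png',im[:,:,::-1])
cv2.imwrite('pics/sp2.png',cv2.resize(im[240:275,190:230,::-1],None,fx=16,fy=16,interpolation=2))
a=cv2.imread('pics/scene0.png');cv2.imwrite('pics/sp0.png',cv2.resize(a[240:275,190:230],None,fx=16,fy=16,interpolation=2))
for P in ([-.045,.113,.08],[-.045,.113,.06],[-.0435,.1135,.0575],[-.042,.1145,.055],[-.0385,.1185,.049]):
    print(P,(proj('scene',st(P))-[190,240])*16)
E
```

```text
[-0.045, 0.113, 0.08] [265.9 216.5]
[-0.045, 0.113, 0.06] [283.3 316.3]
[-0.0435, 0.1135, 0.0575] [276.3 322.4]
[-0.042, 0.1145, 0.055] [265.8 330.2]
[-0.0385, 0.1185, 0.049] [230. 355.]
```

View pics/sp2.png

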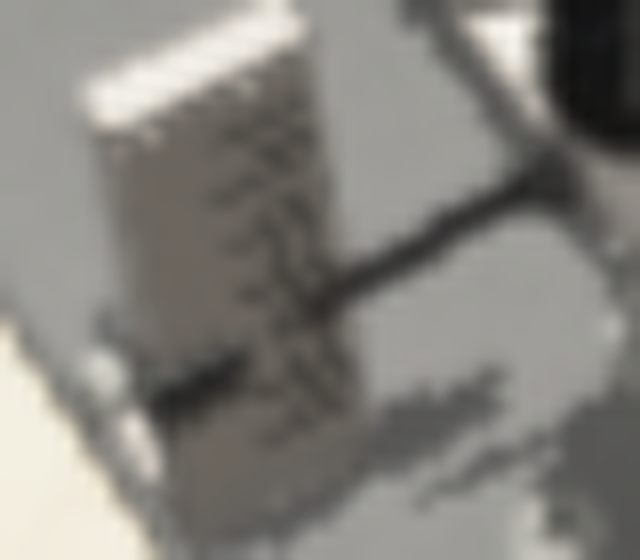

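View pics/sp0.png

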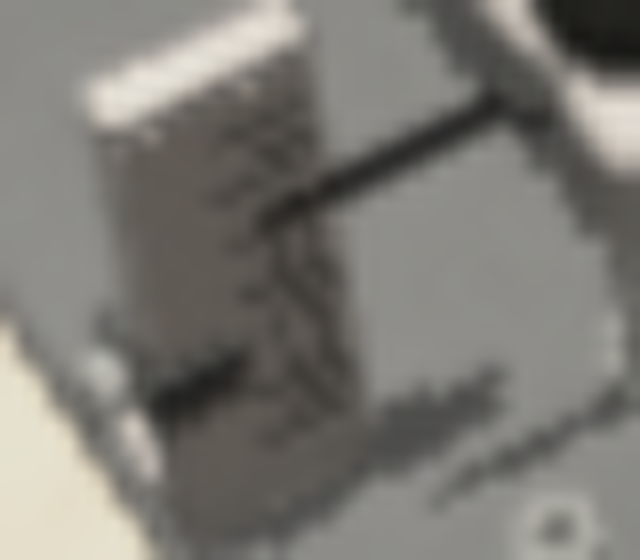

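```bash
python3 - <<'E'
from h import *
import pickle
np.set_printoptions(precision=1,suppress=True)
for n,zs in (('p1',(80,71,69)),('p2',(61,58,55,53))):
    s=pickle.load(open(n+'.pkl','rb'))[0]
    for z in zs:
      for x,y in ((-.045,.113),(-.0455,.1133),(-.046,.112)):
        print(n,z,x,y,(wproj(s,st([x,y,z/1000]))-[290,160])*6,(proj('scene',st([x,y,z/1000]))-[190,240])*16+[-4,6])
E
python3 - <<'E'
import cv2
a=cv2.imread('pics/p2.png');import pickle
im=pickle.load(open('p2.pkl','rb'))[1][210:245,310:380,::-1]
cv2.imwrite('pics/p2z.png',cv2.resize(im,None,fx=11,fy=11,interpolation=0))
E
```

```text
p1 80 -0.045 0.113 [375.7 455.6] [261.9 222.5]
p1 80 -0.0455 0.1133 [379.4 451.1] [261.6 226.3]
p1 80 -0.046 0.112 [367.6 447.2] [272.9 224.3]
p1 71 -0.045 0.113 [352.2 406.6] [269.8 267.9]
p1 71 -0.0455 0.1133 [355.8 402.3] [269.6 271.6]
p1 71 -0.046 0.112 [344.3 398.3] [280.8 269.6]
p1 69 -0.045 0.113 [347.2 396.2] [271.6 277.9]
p1 69 -0.0455 0.1133 [350.7 391.9] [271.3 281.6]
p1 69 -0.046 0.112 [339.3 388. ] [282.5 279.6]
p2 61 -0.045 0.113 [349.5 404.5] [278.5 317.4]
p2 61 -0.0455 0.1133 [353.  400.2] [278.2 321.2]
p2 61 -0.046 0.112 [341.6 396.2] [289.4 319.2]
p2 58 -0.045 0.113 [342.1 389.1] [281.1 332.1]
p2 58 -0.0455 0.1133 [345.6 384.8] [280.8 335.9]
p2 58 -0.046 0.112 [334.2 380.9] [291.9 333.9]
p2 55 -0.045 0.113 [334.9 374.1] [283.6 346.8]
p2 55 -0.0455 0.1133 [338.3 369.9] [283.4 350.5]
p2 55 -0.046 0.112 [327. 366.] [294.4 348.5]
p2 53 -0.045 0.113 [330.1 364.3] [285.3 356.5]
p2 53 -0.0455 0.1133 [333.5 360.2] [285.1 360.2]
p2 53 -0.046 0.112 [322.3 356.2] [296.1 358.2]
```

View pics/p2z.png

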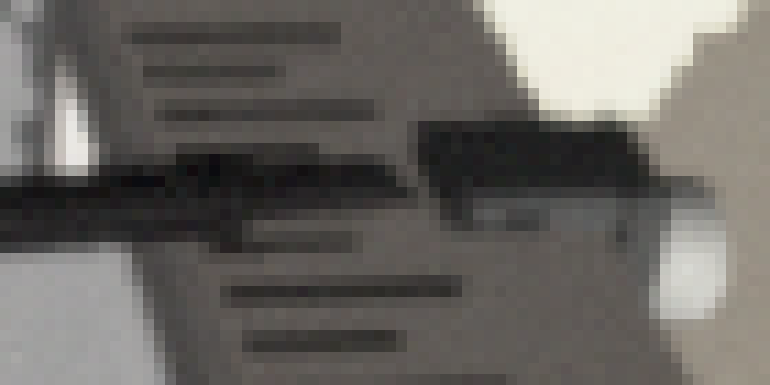

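Emit:
play_rows(motion="0.0002 0 0.0015 0 0 0 1; 0.0004 0 0.003 0 0 0 1; 0.0006 0 0.0042 0 0 0 1; 0.0006 0 0.0042 0 0 0 1")

```text
time_s: 8.35
ee_pos: [0.4822, 0.2057, 0.0889]
tcp_rot: [[-0.944, 0.297, 0.143], [0.294, 0.955, -0.044], [-0.15, 0.001, -0.989]]
wrist_force: [-3.3, 1.8, 7.7]
grip_width: -0.0001
```

```bash
cat > look3.py <<'E'
from h import *
import cv2,pickle,sys
n,wx,wy,sx,sy=sys.argv[1],*map(int,sys.argv[2:6])
tipinfo(); s=ctrl.sense(); im=ctrl.grab_frame('wrist'); sc=ctrl.grab_frame('scene'); pickle.dump((s,im),open(n+'.pkl','wb'))
a=cv2.resize(im[wy:wy+35,wx:wx+70,::-1],None,fx=11,fy=11,interpolation=0)
b=cv2.resize(sc[sy:sy+20,sx:sx+70,::-1],None,fx=11,fy=11,interpolation=2)[:214]
cv2.imwrite(f'pics/{n}.png',np.vstack([a,b]))
sg=1 if wx>250 else -1
for z in range(40,84,3):
    P=st([-.0455,sg*.1132,z/1000]);print(z,((wproj(s,P)-[wx,wy])*11).round(),((proj('scene',P)-[sx,sy])*11+[-3,4]+[0,385]).round())
E
python3 look3.py p3 310 210 190 250
```

```text
t 8.35 tip(stage mm) [-45.664   60.0393  75.0566] F [-3.2885  1.7654  7.6894]
40 [348.  28.] [204. 565.]
43 [360.  53.] [202. 555.]
46 [372.  79.] [200. 545.]
49 [385. 105.] [199. 536.]
52 [398. 132.] [197. 526.]
55 [412. 159.] [195. 516.]
58 [426. 188.] [193. 506.]
61 [440. 217.] [192. 495.]
64 [454. 247.] [190. 485.]
67 [469. 277.] [188. 475.]
70 [484. 309.] [186. 465.]
73 [500. 342.] [184. 454.]
76 [515. 375.] [183. 444.]
79 [532. 410.] [181. 434.]
82 [548. 445.] [179. 423.]
```

View pics/p3.png

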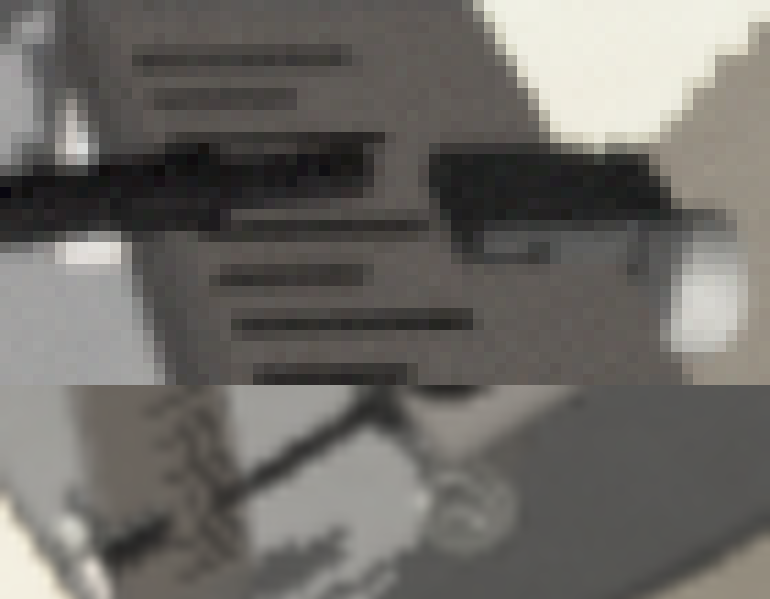

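```bash
cat > ray3.py <<'E'
from h import *
import pickle,sys
n,wx,wy=sys.argv[1],float(sys.argv[2]),float(sys.argv[3])
s=pickle.load(open(n+'.pkl','rb'))[0]
for a in sys.argv[4:]:
    u,v=map(float,a.split(','));o,d=wray(s,(wx+u/11,wy+v/11));ol=RS.T@(o-C);dl=RS.T@d
    print(a,[ (1000*(ol+dl*(X-ol[0])/dl[0])).round(1).tolist() for X in (-.048,-.0455,-.043,-.0405,-.0385)])
E
python3 ray3.py p3 310 210 372,165 425,150 455,215 475,255
python3 - <<'E'
from h import *
o,d=ray('scene',(190+222/11,250+(502-385)/11));ol=RS.T@(o-C);dl=RS.T@d
for X in (-.048,-.0455,-.043,-.0405): print(1000*(ol+dl*(X-ol[0])/dl[0]))
E
```

```text
372,165 [[-48.0, 109.3, 59.6], [-45.5, 110.7, 55.5], [-43.0, 112.1, 51.5], [-40.5, 113.5, 47.4], [-38.5, 114.6, 44.2]]
425,150 [[-48.0, 112.7, 58.1], [-45.5, 114.2, 54.0], [-43.0, 115.7, 49.9], [-40.5, 117.2, 45.9], [-38.5, 118.4, 42.6]]
455,215 [[-48.0, 112.6, 64.8], [-45.5, 114.1, 60.9], [-43.0, 115.6, 57.0], [-40.5, 117.1, 53.0], [-38.5, 118.3, 49.9]]
475,255 [[-48.0, 112.7, 68.7], [-45.5, 114.1, 64.9], [-43.0, 115.6, 61.1], [-40.5, 117.1, 57.3], [-38.5, 118.3, 54.2]]
[-48.     109.2806  57.7024]
[-45.5    108.3378  54.2686]
[-43.     107.395   50.8347]
[-40.5    106.4523  47.4009]
```

Emit:
play_rows(motion="0.0002 0 0.0012 0 0 0 1; 0.0004 0 0.0028 0 0 0 1; 0.0004 0 0.0028 0 0 0 1")

```text
time_s: 8.82
ee_pos: [0.4824, 0.2057, 0.0866]
tcp_rot: [[-0.944, 0.297, 0.144], [0.294, 0.955, -0.044], [-0.151, 0.001, -0.989]]
wrist_force: [-3.1, 1.5, 9.1]
grip_width: 0.0003
```

```bash
python3 look3.py p4 310 210 190 250 | head -8
```

```text
t 8.82 tip(stage mm) [-45.4401  60.1279  72.7891] F [-3.0802  1.4595  9.0702]
40 [356.  43.] [204. 565.]
43 [368.  69.] [202. 555.]
46 [381.  95.] [200. 545.]
49 [394. 121.] [199. 536.]
52 [407. 149.] [197. 526.]
55 [421. 177.] [195. 516.]
58 [435. 206.] [193. 506.]
```

View pics/p4.png

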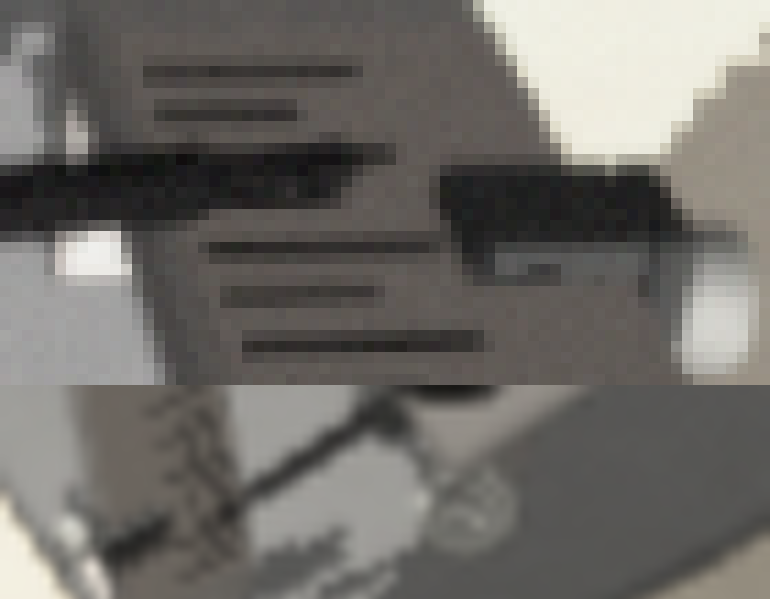

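```bash
python3 ray3.py p4 310 210 350,178 437,170 467,232 485,280
python3 - <<'E'
from h import *
o,d=ray('scene',(190+215/11,250+(517-385)/11));ol=RS.T@(o-C);dl=RS.T@d
for X in (-.048,-.0455,-.043,-.0405): print(1000*(ol+dl*(X-ol[0])/dl[0]))
E
```

```text
350,178 [[-48.0, 107.8, 59.0], [-45.5, 109.1, 55.0], [-43.0, 110.4, 50.9], [-40.5, 111.8, 46.9], [-38.5, 112.9, 43.7]]
437,170 [[-48.0, 112.8, 58.4], [-45.5, 114.3, 54.3], [-43.0, 115.8, 50.3], [-40.5, 117.3, 46.3], [-38.5, 118.5, 43.0]]
467,232 [[-48.0, 112.8, 64.6], [-45.5, 114.3, 60.7], [-43.0, 115.8, 56.8], [-40.5, 117.3, 53.0], [-38.5, 118.4, 49.9]]
485,280 [[-48.0, 112.5, 69.1], [-45.5, 114.0, 65.4], [-43.0, 115.5, 61.6], [-40.5, 116.9, 57.9], [-38.5, 118.1, 54.9]]
[-48.     111.0915  54.5676]
[-45.5    110.1585  51.117 ]
[-43.     109.2254  47.6663]
[-40.5    108.2923  44.2157]
```

Emit:
play_rows(motion="0 0 0.0004 0 0 0 1; 0 0 0.0004 0 0 0 1; 0 0 0.0004 0 0 0 1; 0 0 0.0004 0 0 0 1; 0 0 0.0004 0 0 0 1")

```text
time_s: 9.55
ee_pos: [0.4824, 0.2058, 0.0868]
tcp_rot: [[-0.944, 0.297, 0.145], [0.294, 0.955, -0.044], [-0.151, 0.001, -0.988]]
wrist_force: [-3.9, 2.8, 8.1]
grip_width: 0.0
```

Emit:
play_rows(motion="0 0 0.0003 0 0 0 1; 0 0 0.0003 0 0 0 1; 0 0 0.0003 0 0 0 1; 0 0 0.0003 0 0 0 1")

```text
time_s: 10.05
ee_pos: [0.4825, 0.2058, 0.087]
tcp_rot: [[-0.944, 0.297, 0.145], [0.294, 0.955, -0.044], [-0.152, 0.002, -0.988]]
wrist_force: [-4.7, 1.8, 9.2]
grip_width: -0.0
```

```bash
python3 look3.py p5 310 210 190 250 | head -1; python3 - <<'E'
from h import *
gotip([-.0455,.06,.125],.15)
E
```

```text
t 10.05 tip(stage mm) [-45.3897  60.3069  73.2119] F [-4.7081  1.7802  9.1708]
shift [-0.0078 -0.0002 -0.0512] rot [0.0016 0.0023 0.0003] rows>= 0.8286773746488979 0.014977695299683593
```

View pics/p5.png

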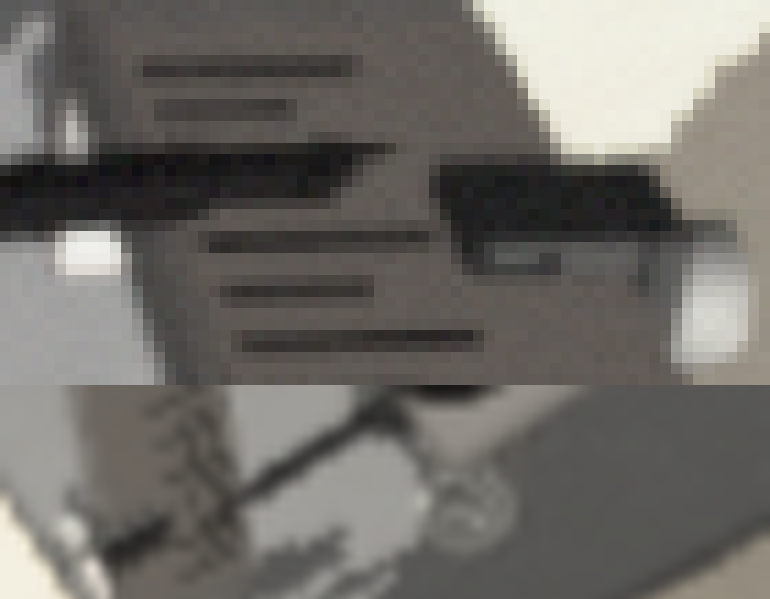

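Emit:
play_rows(motion="0.0002 0 0.0008 0 0 0 1; 0.0002 0 0.0016 0 0 0 1; 0.0002 0 0.0016 0 0 0 1; 0.0002 0 0.0016 0 0 0 1; 0.0002 0 0.0016 0 0 0 1")

```text
time_s: 10.78
ee_pos: [0.4825, 0.2058, 0.086]
tcp_rot: [[-0.944, 0.297, 0.146], [0.294, 0.955, -0.044], [-0.152, 0.002, -0.988]]
wrist_force: [-4.2, 0.7, 8.5]
grip_width: 0.0
```

Emit:
play_rows(motion="0 0 0.0006 0 0 0 1; 0 0 0.0006 0 0 0 1; 0 0 0.0006 0 0 0 1; 0 0 0.0006 0 0 0 1; 0 0 0.0006 0 0 0 1")

```text
time_s: 11.4
ee_pos: [0.4826, 0.2058, 0.086]
tcp_rot: [[-0.944, 0.297, 0.146], [0.294, 0.955, -0.043], [-0.153, 0.002, -0.988]]
wrist_force: [-4.7, 1.4, 8.9]
grip_width: -0.0002
```

```bash
python3 look3.py p6 310 210 190 250 | head -1; python3 - <<'E'
from h import *
import cv2
im=ctrl.grab_frame('top');cv2.imwrite('pics/tp6.png',cv2.resize(im[185:225,170:260,::-1],None,fx=8,fy=8,interpolation=2))
print([(proj('top',st(P))-[170,185])*8 for P in ([-.045,.113,.08],[-.044,.11,.05],[-.045,.06,.096])])
cv2.imwrite('pics/tp0.png',cv2.resize(cv2.imread('pics/top0.png')[185:225,170:260],None,fx=8,fy=8,interpolation=2))
gotip([-.0455,.06,.125],.15)
E
```

```text
t 11.4 tip(stage mm) [-45.2699  60.3137  72.1171] F [-4.6686  1.4321  8.9422]
[array([109.6025, 170.8189]), array([133.2168, 188.0476]), array([259.8761, 196.9002])]
shift [-0.0079 -0.0002 -0.0523] rot [0.002  0.0031 0.0003] rows>= 0.8463762768472161 0.01988933115252825
```

View pics/p6.png

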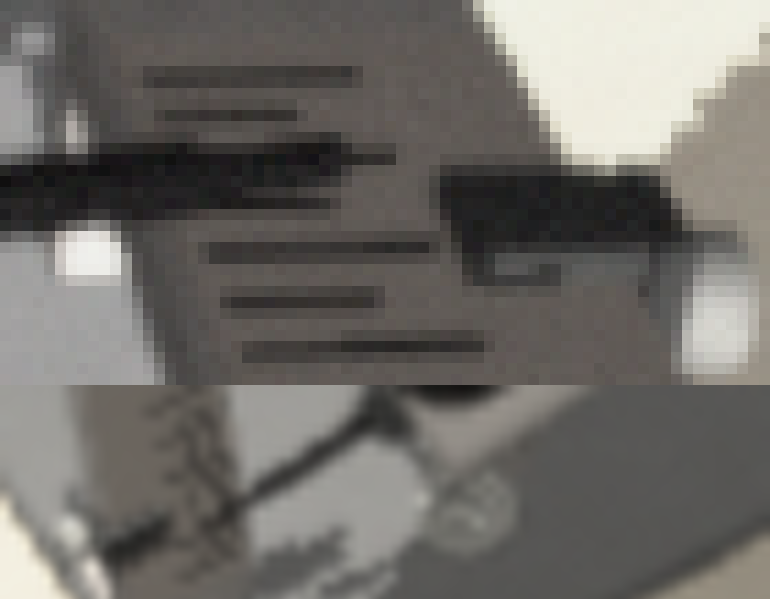

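Emit:
play_rows(motion="0 0 0.0005 0 0 0 1; 0 0 0.0005 0 0 0 1; 0 0 0.0005 0 0 0 1; 0 0 0.0005 0 0 0 1; 0 0 0.0005 0 0 0 1")

```text
time_s: 12.18
ee_pos: [0.4826, 0.2058, 0.086]
tcp_rot: [[-0.944, 0.297, 0.147], [0.294, 0.955, -0.043], [-0.153, 0.002, -0.988]]
wrist_force: [-4.7, 1.7, 9.6]
grip_width: -0.0
```

Emit:
play_rows(motion="-0.001 0 -0.006 0 0 0 1; -0.002 0 -0.015 0 0 0 1; -0.004 0 -0.025 0 0 0 1; -0.006 0 -0.038 0 0 0 1; -0.008 0 -0.052 0 0 0 1")

```text
time_s: 12.8
ee_pos: [0.4825, 0.2056, 0.1393]
tcp_rot: [[-0.944, 0.297, 0.146], [0.294, 0.955, -0.044], [-0.153, 0.002, -0.988]]
wrist_force: [0.3, 0.9, -0.6]
grip_width: 0.0001
```

```bash
python3 look.py w4; python3 - <<'E'
from h import *
import cv2
tipinfo(); gotip([-.0455,-.06,.125],.12)
sc=ctrl.grab_frame('scene');cv2.imwrite('pics/sw4.png',cv2.resize(sc[180:290,180:320,::-1],None,fx=5,fy=5,interpolation=2))
E
```

```text
12.8 [0.4825 0.2056 0.1393] [ 0.2793  0.8843 -0.6492] 8.327305156615479e-05 [ 0.306   0.4015  1.7721 -0.115   0.8439 -0.8922]
[[-0.9436  0.2968  0.1465]
 [ 0.2936  0.9549 -0.0436]
 [-0.1528  0.0018 -0.9883]]
pad_left 0.7 [236.7, 189.7, 48.0, 42.8] [259.8 212.9] 1443
pad_right 0.57 [70.9, 191.4, 39.4, 40.8] [ 90.8 212.2] 1130
pad_right 0.19 [369.3, 189.5, 78.3, 88.7] [408.4 231. ] 5171
mark_left 0.58 [333.4, 188.5, 23.2, 18.0] [345.8 196.2] 231
mark_right 0.5 [40.5, 194.6, 19.0, 13.8] [ 48.  200.8] 112
padL [259.9617 217.5014]
padR [ 87.8422 214.5765]
tipL [337.4725 205.1118]
tipR [ 46.0802 202.9708]
t 13.05 tip(stage mm) [-45.4855  60.0871 124.5993] F [0.4344 0.2728 0.3617]
shift [-0.0005 -0.1201 -0.0006] rot [0.0019 0.0333 0.0005] rows>= 1.92099126367936 0.17850924459365353
```

View pics/sw4.png

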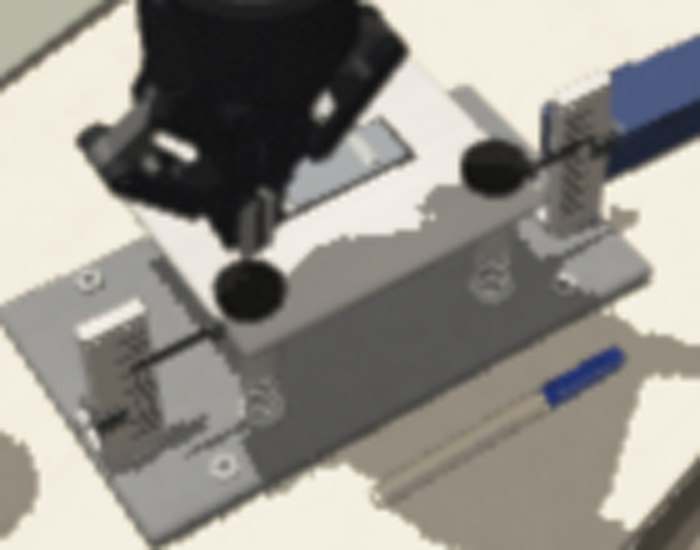

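Emit:
play_rows(motion="0 -0.03 -0.001 0 0.01 0 1; 0 -0.06 -0.001 0 0.02 0 1; 0 -0.09 -0.001 0 0.03 0 1; -0.0005 -0.12 -0.001 0 0.033 0 1; -0.0005 -0.12 -0.001 0 0.033 0 1")

```text
time_s: 13.72
ee_pos: [0.4462, 0.0896, 0.1386]
tcp_rot: [[-0.947, 0.299, 0.113], [0.297, 0.954, -0.034], [-0.118, 0.001, -0.993]]
wrist_force: [-0.5, 1.2, 0.1]
grip_width: -0.0001
```

```bash
python3 look.py w5; python3 - <<'E'
from h import *
tipinfo();gotip([-.0455,-.06,.088],.12)
E
```

```text
13.72 [0.4462 0.0896 0.1386] [-0.4551  1.2395  0.1262] -5.133694109548583e-05 [ 0.0568  0.2958  1.941  -0.0573  0.7944 -1.1722]
[[-0.9475  0.2992  0.1131]
 [ 0.2972  0.9542 -0.0345]
 [-0.1182  0.0009 -0.993 ]]
pad_left 0.69 [410.2, 192.1, 37.5, 42.2] [429.7 214.1] 1150
pad_right 0.66 [240.8, 197.0, 43.3, 38.8] [262.5 215.2] 1418
mark_right 0.8 [160.3, 202.1, 28.1, 17.6] [171.1 209.2] 220
padL [433.2773 216.8224]
padR [262.5369 220.5237]
tipL [474.1207 205.4515]
tipR [184.5493 208.7729]
t 13.97 tip(stage mm) [-45.654  -59.2763 125.0264] F [0.0108 0.2706 0.2   ]
shift [ 0.0043 -0.0008  0.0368] rot [ 0.0018 -0.0002  0.0014] rows>= 0.5925373392961885 0.012401926363344902
```

View pics/w5.png

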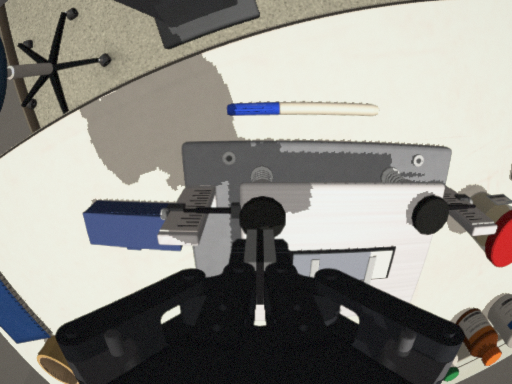

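Emit:
play_rows(motion="0.001 -0.0003 0.01 0 0 0 1; 0.002 -0.0006 0.02 0 0 0 1; 0.003 -0.0008 0.028 0 0 0 1; 0.004 -0.0008 0.034 0 0 0 1; 0.0045 -0.0008 0.0385 0 0 0 1")

```text
time_s: 14.6
ee_pos: [0.4464, 0.0908, 0.0997]
tcp_rot: [[-0.949, 0.296, 0.113], [0.294, 0.955, -0.034], [-0.118, 0.001, -0.993]]
wrist_force: [-3.3, 0.1, 4.1]
grip_width: 0.0004
```

```bash
python3 look3.py r1 150 205 265 195 | sed -n '1p;6,16p'
```

```text
t 14.6 tip(stage mm) [-46.075  -60.3042  85.7745] F [-3.3485  0.1381  4.0625]
52 [316. 115.] [360. 624.]
55 [304. 139.] [360. 613.]
58 [292. 164.] [361. 603.]
61 [279. 189.] [362. 593.]
64 [266. 215.] [363. 583.]
67 [252. 241.] [363. 572.]
70 [239. 269.] [364. 562.]
73 [225. 297.] [365. 551.]
76 [210. 326.] [366. 541.]
79 [195. 356.] [366. 530.]
82 [180. 386.] [367. 519.]
```

View pics/r1.png

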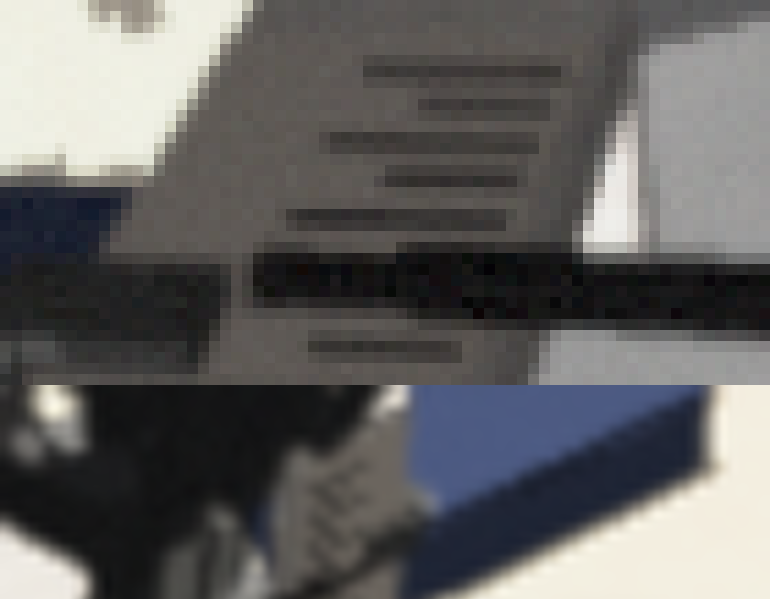

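```bash
python3 ray3.py r1 150 205 252,277 225,265 210,330 200,365; python3 ray3.py w2 100 160 353,468 342,555; python3 - <<'E'
from h import *
import pickle
L=lambda n:pickle.load(open(n+'.pkl','rb'))[0]
def tri(rs):
    A=0;b=0
    for o,d in rs:
        d=d/np.linalg.norm(d);M=np.eye(3)-np.outer(d,d);A=A+M;b=b+M@o
    p=np.linalg.solve(A,b);return RS.T@(p-C)*1000
s2,r1=L('w2'),L('r1')
print('in-bottom',tri([wray(s2,(100+218/6.6,160+280/6.6)),wray(r1,(150+225/11,205+265/11))]))
print('front top',tri([wray(s2,(100+212/6.6,160+318/6.6)),wray(r1,(150+210/11,205+332/11))]))
print('in-top',tri([wray(s2,(100+205/6.6,160+333/6.6)),wray(r1,(150+200/11,205+368/11))]))
E
```

```text
252,277 [[-48.0, -110.8, 75.0], [-45.5, -112.2, 70.8], [-43.0, -113.7, 66.6], [-40.5, -115.1, 62.5], [-38.5, -116.3, 59.1]]
225,265 [[-48.0, -112.6, 73.9], [-45.5, -114.1, 69.6], [-43.0, -115.6, 65.4], [-40.5, -117.1, 61.2], [-38.5, -118.3, 57.8]]
210,330 [[-48.0, -111.6, 80.4], [-45.5, -113.1, 76.4], [-43.0, -114.6, 72.4], [-40.5, -116.0, 68.4], [-38.5, -117.2, 65.1]]
200,365 [[-48.0, -111.2, 83.8], [-45.5, -112.7, 79.9], [-43.0, -114.2, 76.0], [-40.5, -115.6, 72.0], [-38.5, -116.8, 68.9]]
353,468 [[-48.0, -112.8, 67.3], [-45.5, -114.4, 65.1], [-43.0, -115.9, 62.9], [-40.5, -117.5, 60.7], [-38.5, -118.7, 58.9]]
342,555 [[-48.0, -111.1, 76.2], [-45.5, -112.6, 74.1], [-43.0, -114.1, 72.0], [-40.5, -115.7, 69.9], [-38.5, -116.9, 68.2]]
in-bottom [ -39.3037 -117.5399   59.3803]
front top [ -38.43   -116.9334   65.4388]
in-top [ -37.3711 -117.4672   67.3527]
```

Emit:
play_rows(motion="0.0002 0 0.0012 0 0 0 1; 0.0003 0 0.0024 0 0 0 1; 0.0004 0 0.0034 0 0 0 1; 0.0004 0 0.0034 0 0 0 1; 0.0004 0 0.0034 0 0 0 1")

```text
time_s: 15.32
ee_pos: [0.4464, 0.0908, 0.0964]
tcp_rot: [[-0.948, 0.296, 0.113], [0.294, 0.955, -0.034], [-0.118, 0.001, -0.993]]
wrist_force: [-2.8, -1.5, 5.3]
grip_width: 0.0002
```

```bash
python3 look3.py r2 150 205 265 195 | sed -n '1p;6,16p'
```

```text
t 15.32 tip(stage mm) [-46.0374 -60.2937  82.4888] F [-2.7637 -1.465   5.3041]
52 [303. 141.] [360. 624.]
55 [290. 166.] [360. 613.]
58 [277. 191.] [361. 603.]
61 [264. 217.] [362. 593.]
64 [251. 243.] [363. 583.]
67 [237. 271.] [363. 572.]
70 [223. 299.] [364. 562.]
73 [209. 328.] [365. 551.]
76 [194. 358.] [366. 541.]
79 [179. 389.] [366. 530.]
82 [163. 420.] [367. 519.]
```

View pics/r2.png

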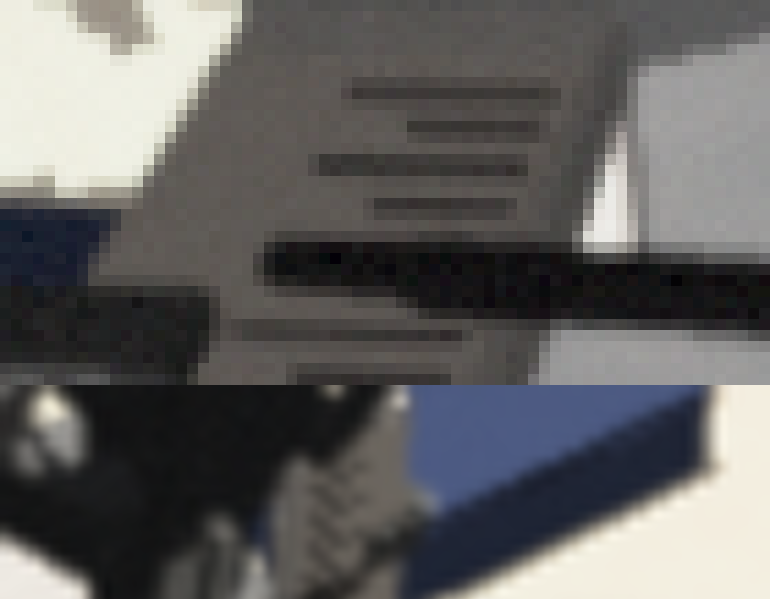

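Emit:
play_rows(motion="0 0 0.0004 0 0 0 1; 0 0 0.0004 0 0 0 1; 0 0 0.0004 0 0 0 1; 0 0 0.0004 0 0 0 1; 0 0 0.0004 0 0 0 1")

```text
time_s: 16.05
ee_pos: [0.4464, 0.0908, 0.096]
tcp_rot: [[-0.948, 0.296, 0.113], [0.294, 0.955, -0.034], [-0.118, 0.001, -0.993]]
wrist_force: [-4.1, -0.6, 5.8]
grip_width: 0.0001
```

Emit:
play_rows(motion="0 0 0.0003 0 0 0 1; 0 0 0.0003 0 0 0 1; 0 0 0.0003 0 0 0 1; 0 0 0.0003 0 0 0 1; 0 0 0.0003 0 0 0 1")

```text
time_s: 16.68
ee_pos: [0.4464, 0.0907, 0.0957]
tcp_rot: [[-0.949, 0.296, 0.113], [0.294, 0.955, -0.034], [-0.118, 0.001, -0.993]]
wrist_force: [-2.8, -0.3, 5.7]
grip_width: 0.0001
```

```bash
python3 look3.py r3 150 205 265 195 | sed -n '1p'; python3 - <<'E'
from h import *
gotip([-.0455,-.06,.15],.12)
E
```

```text
t 16.68 tip(stage mm) [-46.0536 -60.3166  81.8186] F [-2.7842 -0.3163  5.6799]
shift [-0.0086  0.0004 -0.0677] rot [ 0.0011 -0.0017  0.0015] rows>= 1.0910754177272546 0.013462563324100355
```

View pics/r3.png

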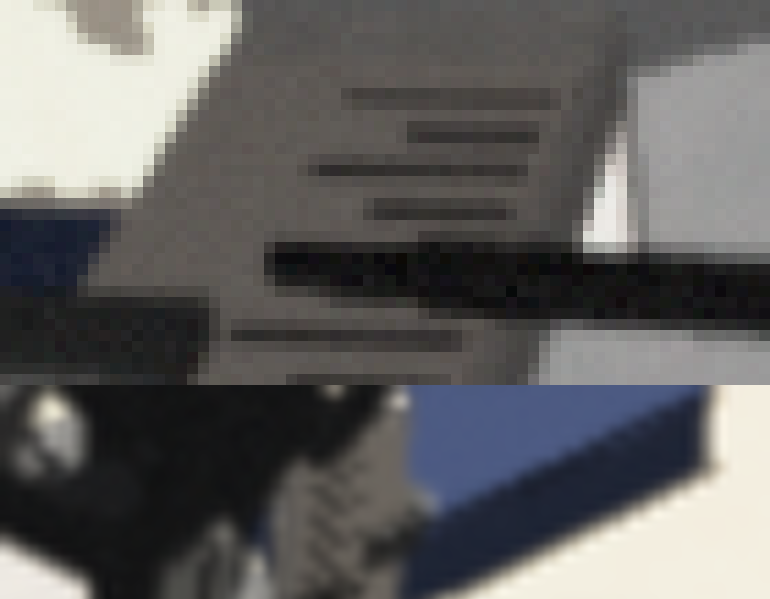

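Emit:
play_rows(motion="-0.001 0 -0.006 0 0 0 1; -0.002 0 -0.015 0 0 0 1; -0.004 0 -0.028 0 0 0 1; -0.006 0 -0.045 0 0 0 1; -0.009 0 -0.07 0 0 0 1")

```text
time_s: 17.4
ee_pos: [0.4473, 0.0906, 0.1671]
tcp_rot: [[-0.948, 0.296, 0.113], [0.294, 0.955, -0.034], [-0.118, 0.001, -0.993]]
wrist_force: [0.4, -0.4, 0.9]
grip_width: 0.0001
```

Emit:
play_rows(motion="0 0 -0.01 0 0 0 1; 0 0 -0.02 0 0 0 1; 0 0 -0.02 0 0 0 1; 0 0 -0.02 0 0 0 1")

```text
time_s: 17.9
ee_pos: [0.4447, 0.0912, 0.1864]
tcp_rot: [[-0.949, 0.296, 0.112], [0.294, 0.955, -0.034], [-0.117, 0.001, -0.993]]
wrist_force: [0.1, 0.0, 0.4]
grip_width: 0.0
```

```bash
python3 - <<'E'
from h import *
import cv2
tipinfo()
sc=ctrl.grab_frame('scene');cv2.imwrite('pics/end.png',cv2.resize(sc[160:300,130:340,::-1],None,fx=3.8,fy=3.8,interpolation=2))
E
```

```text
t 17.9 tip(stage mm) [-47.8416 -60.3797 172.4676] F [0.1281 0.     0.3991]
```

View pics/end.png

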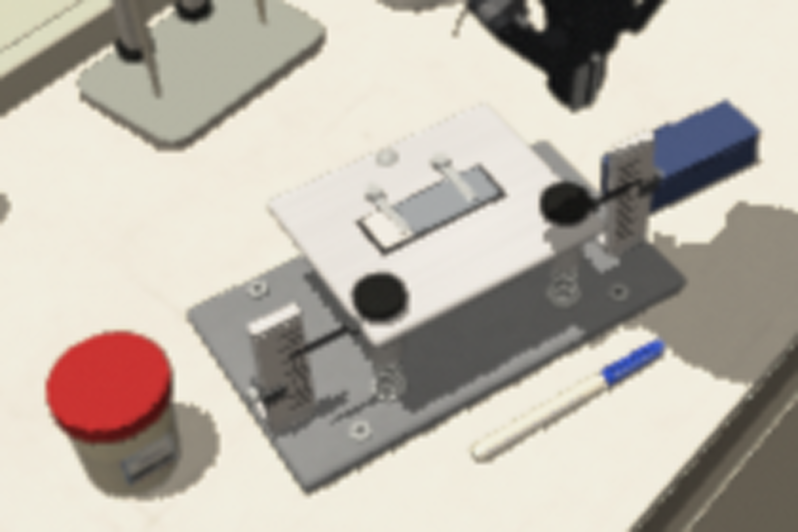

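The plate is back up and level, the bystanders have not moved, and the robot is clear of everything.

```bash
python3 -c "
from cell import ctrl
print(ctrl.sign_off())"
```

```text
the job is handed in; nothing more can be done
None
```

I pressed the left pad and then the right pad with the shut fingertips. Each needle was held level with its mark clip for at least a second, and the plate sprang back each time. The job was handed in at about 18 s of the 48 s allowed.

| Side | Mark height (from pictures) | Needle tip, camera estimate | Needle tip, from fingertip depth and force | Pressed |
|---|---|---|---|---|
| Left | about 49 mm | about 50–52 mm | about 46–48 mm | about 24 mm, 9 N |
| Right | about 63 mm | about 64–66 mm | about 59–61 mm | about 14 mm, 5.7 N |

- **Disagreement:** the camera and depth/force estimates of needle height differed by 3 to 6 mm. I stopped between them, so both put the needle within 5 mm of the mark, but the exact height is not confirmed more closely. The lowest depth-based figure, for the right side, leaves about 1 mm of margin.
- **Left hold:** I held the left needle for over a second, then lowered the fingertips about 1 mm more to centre it better, and held again for over a second before letting go.
- **Last check:** the final scene picture showed both needles back up, the plate level, the cup, slide box and marker where they were, and the gripper about 75 mm above the pads with no contact force.

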